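# Load the slide staining chamber and shut its cover

### The arm

A 6-joint arm with a two-finger parallel gripper is mounted at the origin on the work surface. World frame = base frame: x ahead of the robot, y to its left, z up, the work surface at z = 0. Lengths are in m, angles in rad, forces in N, time in s.
With the tool pointing down it reaches from about 0.275 to 0.975 m from the base axis. Payload 8.4 kg.
Tool frame: the origin (TCP) lies at the very end of the fingers, on their centre line; the grasp point (between the pads) lies 19 mm behind it; z points along the fingers, y is the line along which they close (so a half turn about z gives the same grasp; the last joint's range is limited). The gripper opens to 92 mm and grips with 3 to 60 N. Pads are 20 mm wide; open, the fingers measure 128 mm over their backs; the gripper's body (75 mm by 189 mm) begins 69 mm behind the grasp point.
Start: joints at [1.151, 0.353, 1.633, -0, 1.155, -0.002], TCP at [0.254, 0.571, 0.215] pointing down, gripper open.
Joint ranges: [-2.63, 2.63], [-0.92, 2.1], [0.06, 2.66], [-1.3, 4.44], [0, 2.69], [-3.02, 3.02]. Speed limits (rad/s): [2.22, 2.22, 2.79, 3.14, 3.14, 3.14].

### API

Orientations are given as a unit quaternion [w, x, y, z].
In Python, from workcell import state, imaging, workorder gives the robot as it stands.
- The arm moves only by the shell command python3 -m inch 'ROWS' [FORCE]. ROWS is JSON, one flat list of numbers, 7 for each row, row after row: the turn, a rotation vector about the tool's x, y, z scaled (see below), then the shift along the tool's x, y, z scaled (see below), then the opening, from -1 (shut) to 1 (fully open). In form: [rx, ry, rz, tx, ty, tz, gripper, rx, ry, rz, tx, ty, tz, gripper, ...]. A call has 1 to 5 rows; each row is the pose to reach, as a shift and turn from the pose commanded when the call began, along the tool's axes at that moment, turning the shorter way round; what a row does not reach only later rows make up. The controller multiplies each number of a shift by 500 mm and each number of a turn by 180 degrees. A row lasts 1/12 s, in which the tool goes at most 41.7 mm and 7.16 degrees, less where a joint would pass 70% of its speed; a pose out of reach is approached as far as the arm can. A call with a number of a shift or a turn outside -1 to 1 is refused whole. A call with a gripper value outside its range is refused whole. The fingers move at their own pace and stop on an object; FORCE is the grip in N (left out, the last holds). Time passes only in rows, so rows that repeat a pose let the fingers close. It gives the time, the measured TCP pose, the force, the opening and the grip force at its end, in the units of the state.
- state(): the state, without advancing time (a new reading comes with each control period).
- imaging.get_image(name): name is "scene" or "top" or "wrist"; returns the picture (400x640x3 uint8, red, green, blue); there is no depth.
- imaging.get_calibration(name): a dict with "fov_y" (degrees; the focal length in pixels is half the picture's height over the tangent of half this angle, whatever the lens; pixels are square), "cx", "cy" (the principal point, pixels), "position" and "rotation" of the camera in the world. Camera axes: x right, y down, z forward; pixel columns grow to the right and rows downward; lengths in m; the calibration is good to about 2 mm. A picture is of the moment at which its call begins: read the wrist's pose just before it. get_calibration takes no time and is no camera call; for the wrist camera it gives the pose at the moment of the call.
- workorder.sign_off(): hands the job in; it is judged then, once.
The state is a dict: "time_s": time; "joints": joint angles; "qd": joint speeds; "tau": joint torques, N m; "ee_pos": TCP position; "ee_rot": TCP orientation; "wrist_force": force on the tool from outside, world axes, zero at the start; "wrist_torque": the same for the moment, N m; "opening": opening from 0.0 (shut) to 1.0 (fully open); "grip_force": force on a finger pad.
Only numpy, scipy, OpenCV 4.12 (cv2) and the standard library are available. Lean on these libraries where they do the work, as an engineer would, in place of code of your own. Each camera call takes 0.05 s, during which the arm holds its last target. There are 200 camera calls.

### The job

Fold the staining chamber's cover right back past upright, then set every slide carrier lying on the bench into the chamber, one to a station, with its holes over the two locating pins and the plate resting flush on the tray floor. When all are in, fold the cover gently down until it is fully shut, let go of it, and leave the other things on the bench where they are.

Things in the scene. Friction and masses are not known exactly. Their poses are not given: they have to be found in the camera images.
- chamber: Grey staining chamber fixed to the bench: tray 170 (x) x 300 (y) mm with three stations side by side; place and yaw vary. Origin: centre of underside; x away from the robot to the hinge side, y left, z up. Floor 15 mm thick; end walls 10 mm thick at the y ends (outer faces y = +-150), tops 62 mm over the bench. 2 upright steel pins per station: 10 mm dia, 22 mm high, top 7 mm tapers to 4.4 mm.
- station0 (a point): Station 0: point on the tray floor (15 mm above the bench) midway between its two pins, which stand at x = +-54 mm from it; at x = -5, y = +90 mm in the chamber's frame, axes as the chamber's. Empty at the start. Stations are alike: any carrier may go in any one; seated, its origin is at this point.
- station1 (a point): Station 1: point on the tray floor (15 mm above the bench) midway between its two pins, which stand at x = +-54 mm from it; at x = -5, y = 0 mm in the chamber's frame, axes as the chamber's. Empty at the start. Stations are alike: any carrier may go in any one; seated, its origin is at this point.
- station2 (a point): Station 2: point on the tray floor (15 mm above the bench) midway between its two pins, which stand at x = +-54 mm from it; at x = -5, y = -90 mm in the chamber's frame, axes as the chamber's. Empty at the start. Stations are alike: any carrier may go in any one; seated, its origin is at this point.
- cover (a joint): Angle of the black cover, rad: 0 = shut, level; grows as it folds up and back, away from the robot; 1.57 upright; stop 1.85. Starts at 0 to 0.6. Friction hinge: stays where left, needs 1 to 4 N at the bar. Panel 172 mm (hinge to front edge) x 300 x 8 mm, 0.25 kg; shut, its underside is 62 mm over the bench, 9 mm clear of seated carriers.
- cover_bar (a point): Middle of the cover's round steel grab bar: 12 mm dia, 90 mm long, parallel to the hinge, in the cover's plane 40 mm beyond its front edge on two end posts (gap behind it 34 mm). It can turn between the fingers. At cover angle q it is 212 mm * cos q from the hinge towards chamber -x and 212 mm * sin q above it. Axes turn with the cover.
- cover_hinge (a point): Middle of the cover's hinge axis, 66 mm above the bench, at x = +85 mm, y = 0 in the chamber's frame; the axis runs along the chamber's y. Its axes turn with the cover.
- carrier0: Slide carrier, one of 2 or 3 alike (None if absent), flat on the bench left or right of the chamber: black plate 130 (x) x 80 (y) x 8 mm, 0.15 kg, two 13 mm through holes at x = +-54 mm, y = 0; lifting rib on the middle of its top, 50 (x) x 12 (y) mm, 30 high (top 38 mm over the underside); two flat glass slides beside it. Origin: centre of underside, z up. Half a turn makes no difference.
- carrier1: Slide carrier, one of 2 or 3 alike (None if absent), flat on the bench left or right of the chamber: black plate 130 (x) x 80 (y) x 8 mm, 0.15 kg, two 13 mm through holes at x = +-54 mm, y = 0; lifting rib on the middle of its top, 50 (x) x 12 (y) mm, 30 high (top 38 mm over the underside); two flat glass slides beside it. Origin: centre of underside, z up. Half a turn makes no difference.
- carrier2: Slide carrier, one of 2 or 3 alike (None if absent), flat on the bench left or right of the chamber: black plate 130 (x) x 80 (y) x 8 mm, 0.15 kg, two 13 mm through holes at x = +-54 mm, y = 0; lifting rib on the middle of its top, 50 (x) x 12 (y) mm, 30 high (top 38 mm over the underside); two flat glass slides beside it. Origin: centre of underside, z up. Half a turn makes no difference.
- dish: glass staining dish, an open box 90 x 110 x 60 mm high, heavy (0.9 kg); not part of the job. Origin: centre of its underside.
- mailer: white closed slide mailer, 85 x 32 x 22 mm; not part of the job. Origin: centre of its underside.
- pen: black marker pen lying on the bench, 13 mm across, 130 mm long, with flat sides; not part of the job. Origin: centre of its underside.
There are look-alikes about, which are no part of the job. What is shaped like the carrier2 but pink or turquoise is not meant. What is shaped like the carrier0 but blue is not meant.

How it is judged:
On the way, in this order (a step that is already met when the one before it is completed fails the run):
1. the cover is folded back past upright (beyond 1.57 rad) (value of joint cover above 1.57 rad), for 0.2 s.
2. every carrier present is seated flush over the pins of a station while the cover stands open (((horizontal distance between carrier0 and station0 below 0.004 m and z of carrier0 in the frame of station0 below 0.0025 m and angle between the x axis of carrier0 and the x axis of station0, either way round below 0.06 rad and angle between carrier0's own z axis and vertical below 0.04 rad) or (horizontal distance between carrier0 and station1 below 0.004 m and z of carrier0 in the frame of station1 below 0.0025 m and angle between the x axis of carrier0 and the x axis of station1, either way round below 0.06 rad and angle between carrier0's own z axis and vertical below 0.04 rad) or (horizontal distance between carrier0 and station2 below 0.004 m and z of carrier0 in the frame of station2 below 0.0025 m and angle between the x axis of carrier0 and the x axis of station2, either way round below 0.06 rad and angle between carrier0's own z axis and vertical below 0.04 rad)) and ((horizontal distance between carrier1 and station0 below 0.004 m and z of carrier1 in the frame of station0 below 0.0025 m and angle between the x axis of carrier1 and the x axis of station0, either way round below 0.06 rad and angle between carrier1's own z axis and vertical below 0.04 rad) or (horizontal distance between carrier1 and station1 below 0.004 m and z of carrier1 in the frame of station1 below 0.0025 m and angle between the x axis of carrier1 and the x axis of station1, either way round below 0.06 rad and angle between carrier1's own z axis and vertical below 0.04 rad) or (horizontal distance between carrier1 and station2 below 0.004 m and z of carrier1 in the frame of station2 below 0.0025 m and angle between the x axis of carrier1 and the x axis of station2, either way round below 0.06 rad and angle between carrier1's own z axis and vertical below 0.04 rad)) and ((horizontal distance between carrier2 and station0 below 0.004 m and z of carrier2 in the frame of station0 below 0.0025 m and angle between the x axis of carrier2 and the x axis of station0, either way round below 0.06 rad and angle between carrier2's own z axis and vertical below 0.04 rad) or (horizontal distance between carrier2 and station1 below 0.004 m and z of carrier2 in the frame of station1 below 0.0025 m and angle between the x axis of carrier2 and the x axis of station1, either way round below 0.06 rad and angle between carrier2's own z axis and vertical below 0.04 rad) or (horizontal distance between carrier2 and station2 below 0.004 m and z of carrier2 in the frame of station2 below 0.0025 m and angle between the x axis of carrier2 and the x axis of station2, either way round below 0.06 rad and angle between carrier2's own z axis and vertical below 0.04 rad)) and value of joint cover above 1 rad), for 0.2 s.
At the end, for the whole second after the job is handed in: Every carrier present lies at rest over the pins of a station (origin within 4 mm sideways and 2.5 mm in height of the station point, long axis within 0.06 rad, level within 0.04 rad), and the cover is shut (angle below 0.05 rad) (((horizontal distance between carrier0 and station0 below 0.004 m and z of carrier0 in the frame of station0 below 0.0025 m and angle between the x axis of carrier0 and the x axis of station0, either way round below 0.06 rad and angle between carrier0's own z axis and vertical below 0.04 rad) or (horizontal distance between carrier0 and station1 below 0.004 m and z of carrier0 in the frame of station1 below 0.0025 m and angle between the x axis of carrier0 and the x axis of station1, either way round below 0.06 rad and angle between carrier0's own z axis and vertical below 0.04 rad) or (horizontal distance between carrier0 and station2 below 0.004 m and z of carrier0 in the frame of station2 below 0.0025 m and angle between the x axis of carrier0 and the x axis of station2, either way round below 0.06 rad and angle between carrier0's own z axis and vertical below 0.04 rad)) and ((horizontal distance between carrier1 and station0 below 0.004 m and z of carrier1 in the frame of station0 below 0.0025 m and angle between the x axis of carrier1 and the x axis of station0, either way round below 0.06 rad and angle between carrier1's own z axis and vertical below 0.04 rad) or (horizontal distance between carrier1 and station1 below 0.004 m and z of carrier1 in the frame of station1 below 0.0025 m and angle between the x axis of carrier1 and the x axis of station1, either way round below 0.06 rad and angle between carrier1's own z axis and vertical below 0.04 rad) or (horizontal distance between carrier1 and station2 below 0.004 m and z of carrier1 in the frame of station2 below 0.0025 m and angle between the x axis of carrier1 and the x axis of station2, either way round below 0.06 rad and angle between carrier1's own z axis and vertical below 0.04 rad)) and ((horizontal distance between carrier2 and station0 below 0.004 m and z of carrier2 in the frame of station0 below 0.0025 m and angle between the x axis of carrier2 and the x axis of station0, either way round below 0.06 rad and angle between carrier2's own z axis and vertical below 0.04 rad) or (horizontal distance between carrier2 and station1 below 0.004 m and z of carrier2 in the frame of station1 below 0.0025 m and angle between the x axis of carrier2 and the x axis of station1, either way round below 0.06 rad and angle between carrier2's own z axis and vertical below 0.04 rad) or (horizontal distance between carrier2 and station2 below 0.004 m and z of carrier2 in the frame of station2 below 0.0025 m and angle between the x axis of carrier2 and the x axis of station2, either way round below 0.06 rad and angle between carrier2's own z axis and vertical below 0.04 rad)) and linear speed of each of carrier0, carrier1, carrier2 below 0.02 m/s and value of joint cover below 0.05 rad); the robot touches nothing.
It fails at once if a bystander (dish, mailer or pen) is displaced by more than 50 mm (distance of any of dish, mailer, pen from where it was at the start of the episode above 0.05 m).
It fails at once if the cover is slammed down (faster than 4 rad/s) (velocity of joint cover below -4 rad/s).
Of carrier0, carrier1, carrier2 only 2 to 3 are there at a start; the rules pass over those that are not, and their reading is None.
At some moment in a run one of carrier0, carrier1, carrier2 may be knocked a few centimetres aside while the robot is not near it.
Once in a run the grip may slacken for a moment while it holds something.
It also fails if it takes over 210 s, if anything falls off the work surface, if the arm or the gripper's body presses on something with over 40 N, if the wrist force passes 120 N, or if a joint passes its speed limit or range.

## Working session

There is one attempt and no reset: what is moved stays moved. The work goes in short steps, Python scripts to look and compute and a shell command to move; the robot and the scene stay as the last step left them, time stands still between calls to the robot, and variables do not carry over. Pictures are saved under pics/ and viewed, at most 14 in all, crops included, and the job is handed in when it is done.

```bash
ls; mkdir -p pics
cat > h.py <<'E'
import numpy as np, cv2
from scipy.spatial.transform import Rotation as R
from workcell import state, imaging, workorder
def grab(n,f=None):
    c=imaging.get_calibration(n); im=imaging.get_image(n)
    if f: cv2.imwrite('pics/'+f,im[:,:,::-1])
    return im,c
def rot(c):
    r=np.array(c['rotation'],float)
    return r if r.shape==(3,3) else R.from_quat(np.roll(r.ravel(),-1)).as_matrix()
def ray(c,u,v):
    f=200/np.tan(np.radians(c['fov_y'])/2)
    return np.array(c['position']),rot(c)@np.array([(u-c['cx'])/f,(v-c['cy'])/f,1])
def onz(c,u,v,z):
    p,d=ray(c,u,v); return p+d*(z-p[2])/d[2]
def proj(c,P):
    f=200/np.tan(np.radians(c['fov_y'])/2); q=rot(c).T@(np.array(P)-np.array(c['position']))
    return f*q[0]/q[2]+c['cx'],f*q[1]/q[2]+c['cy']
def tool():
    s=state(); return np.array(s['ee_pos']),R.from_quat(np.roll(s['ee_rot'],-1))
def go(p,Rt):
    "row numbers needed to reach pose p,Rt"
    p0,R0=tool(); t=R0.inv().apply(np.array(p)-p0)/0.5; w=(R0.inv()*Rt).as_rotvec()/np.pi
    print('row',np.round(np.r_[w,t],4), 'mm',round(np.linalg.norm(t)*500),'deg',round(np.linalg.norm(w)*180,1))
def down(yaw):
    "tool down, tool x at yaw"
    return R.from_euler('z',yaw)*R.from_euler('x',np.pi)
E
python3 - <<'E'
from h import *
for n in('top','scene','wrist'):
    im,c=grab(n,n+'0.png'); print(n,c)
p,r=tool(); print(p,r.as_matrix().round(3)); s=state(); print(s['time_s'],s['opening'],s['wrist_force'])
E
```

```text
pics
top {'fov_y': 42.4889769848296, 'cx': 324.88423729212315, 'cy': 196.20143199219046, 'position': array([0.2902283 , 0.11183895, 1.60824037]), 'rotation': array([ 0.02923516, -0.70332337,  0.7094351 , -0.03440017])}
scene {'fov_y': 46.38585594927539, 'cx': 326.93814357982404, 'cy': 199.44411092102277, 'position': array([ 0.87272795, -0.50984114,  1.04147469]), 'rotation': array([-0.3031139 ,  0.9010222 ,  0.29542756, -0.09488689])}
wrist {'fov_y': 61.982914859041315, 'cx': 323.27653555489445, 'cy': 202.0284279303667, 'position': array([0.1772796 , 0.6053369 , 0.38310905]), 'rotation': array([0.12543118, 0.82875694, 0.53923799, 0.08155575])}
[0.25343733 0.57090036 0.21403209] [[-0.914  0.406 -0.   ]
 [ 0.406  0.914 -0.001]
 [-0.    -0.001 -1.   ]]
0.15 1.0001436006143145 [0.14476468 0.36476501 0.27922759]
```

View pics/top0.png

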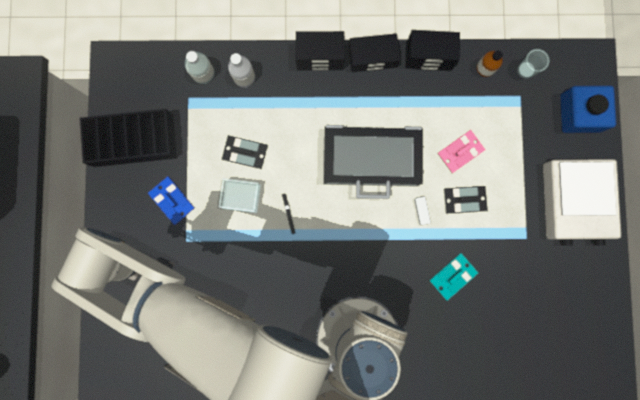

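View pics/scene0.png

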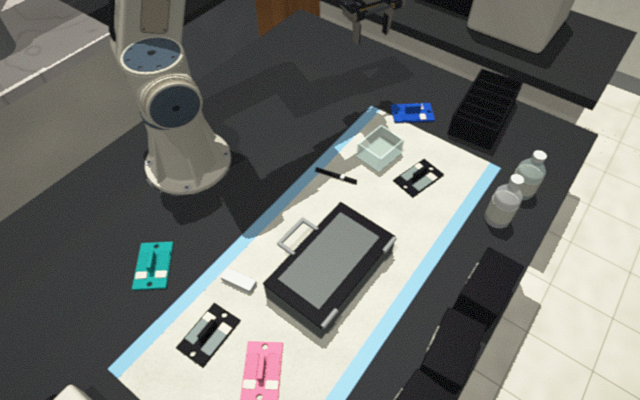

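Top view: carriers that fit the description (black) are at (245,151) and (466,199). Look-alikes are blue (171,200), pink (461,151) and turquoise (454,276). The dish is at (240,195), the pen at (288,213), the mailer at (422,210), and the chamber at (374,155) with its bar at (374,188). I choose the two black ones and take a close crop next.

Run:
```python
from h import *
im,c=grab('top'); b=im[:,:,::-1]
hs=cv2.cvtColor(im,cv2.COLOR_RGB2HSV)
m=((hs[...,2]<75)).astype(np.uint8); m[:108]=0;m[230:]=0;m[:,:190]=0;m[:,520:]=0
n,l,st,ce=cv2.connectedComponentsWithStats(m)
for i in range(1,n):
    if st[i,4]>60:
        cs,_=cv2.findContours((l==i).astype(np.uint8),cv2.RETR_EXTERNAL,cv2.CHAIN_APPROX_NONE)
        r=cv2.minAreaRect(cs[0]); bx=cv2.boxPoints(r)
        z=0.008 if st[i,2]<60 else 0.068
        print(st[i],np.round(r[0],1),np.round(r[1],1),[np.round(onz(c,u,v,z)[:2],3).tolist() for u,v in bx], 'ctr',onz(c,*r[0],z)[:2].round(3))
cr=np.hstack([cv2.resize(b[125:225,x:x+100],(0,0),fx=4,fy=4,interpolation=cv2.INTER_CUBIC) for x in(205,)]+[cv2.resize(b[125:225,420:520],(0,0),fx=4,fy=4,interpolation=cv2.INTER_CUBIC)])
cr2=cv2.resize(b[115:215,310:440],(0,0),fx=2,fy=2,interpolation=cv2.INTER_CUBIC)
out=np.zeros((600,800,3),np.uint8); out[:400]=cr; out[400:600,:260]=cr2; 
s=imaging.get_image('scene')[:,:,::-1]; out[400:600,300:500]=s[195:395,165:365]
cv2.imwrite('pics/c1.png',out)
```

```text
[ 325  128   97   57 1921] [373.1 155.6] [96.8 55.2] [[0.471, 0.102], [0.64, 0.097], [0.633, -0.198], [0.464, -0.19]] ctr [ 0.551 -0.047]
[223 137  44  31 347] [244.4 151.7] [39.2 22.8] [[0.557, 0.419], [0.628, 0.403], [0.597, 0.283], [0.527, 0.3]] ctr [0.577 0.351]
[445 187  42  25 372] [465.4 199. ] [22.4 39.9] [[0.454, -0.276], [0.461, -0.402], [0.391, -0.404], [0.384, -0.279]] ctr [ 0.422 -0.34 ]
```

View pics/c1.png

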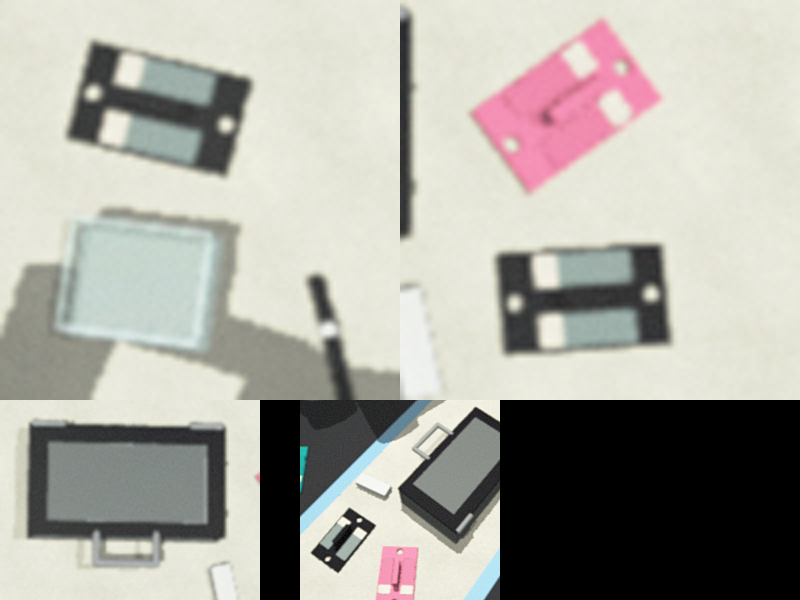

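The crop confirms two black carriers with a rib and light holes, at (245,151) and (466,199). The cover is nearly shut, and the bar is at about (373,196.5) in the top view and (291,234) in the scene view. Next I triangulate the bar.

```bash
cat >> h.py <<'E'
def tri(obs):
    A=np.zeros((3,3));b=np.zeros(3)
    for c,u,v in obs:
        p,d=ray(c,u,v); d/=np.linalg.norm(d); M=np.eye(3)-np.outer(d,d); A+=M;b+=M@p
    return np.linalg.solve(A,b)
def cham(x,y,z,o,yaw): return np.r_[np.array(o)+np.array([[np.cos(yaw),-np.sin(yaw)],[np.sin(yaw),np.cos(yaw)]])@[x,y],z]
E
python3 - <<'E'
from h import *
ct=imaging.get_calibration('top');cs=imaging.get_calibration('scene')
print(tri([(ct,373,196.5),(cs,291,234)]), [onz(ct,373,196.5,z)[:2].round(3) for z in(.066,.1,.13)])
# hinge line: back edge of cover in top, corners (325,126.5),(423,127)->use z .066
print([onz(ct,u,v,.07).round(3) for u,v in((324.5,126.5),(422.5,128),(324.5,184),(422.5,183.5))])
p,r=tool(); cw=imaging.get_calibration('wrist')
print('cam in tool',r.inv().apply(np.array(cw['position'])-p),(r.inv().as_matrix()@rot(cw)).round(3))
go([0.36,-0.05,0.30],down(np.pi/2)); go([0.36,-0.05,0.30],down(-np.pi/2)); 
print(R.as_euler(r,'zyx'))
E
```

```text
[ 0.42958057 -0.04526106  0.05282133] [array([ 0.427, -0.045]), array([ 0.424, -0.042]), array([ 0.422, -0.038])]
[array([0.642, 0.099, 0.07 ]), array([ 0.635, -0.199,  0.07 ]), array([0.466, 0.101, 0.07 ]), array([ 0.465, -0.194,  0.07 ])]
cam in tool [ 0.08357006  0.00043828 -0.16915624] [[ 0.001 -0.955 -0.296]
 [ 1.     0.     0.001]
 [-0.001 -0.296  0.955]]
row [-2.0000e-04  1.0000e-04  3.6700e-01 -6.9870e-01 -1.0489e+00 -1.7080e-01] mm 636 deg 66.1
row [-1.0000e-04 -2.0000e-04 -6.3300e-01 -6.9870e-01 -1.0489e+00 -1.7080e-01] mm 636 deg 113.9
[-2.72379745e+00 -2.61334375e-04  3.14100003e+00]
```

View pics/wrist0.png

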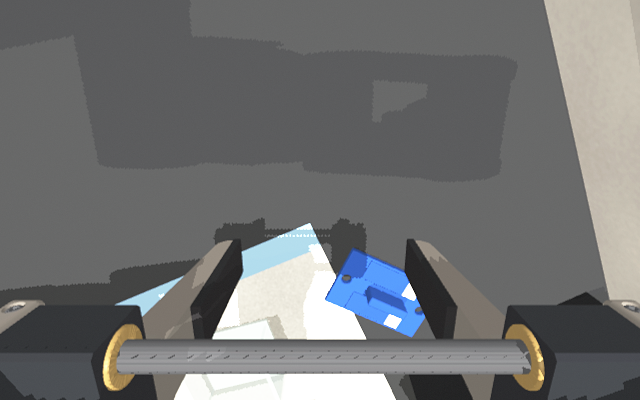

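The wrist view shows the open fingers, with the blue look-alike at (378,290). The hand is wide along the finger line. I now move over the bar.

```bash
python3 -m inch '[0,0,0,-0.175,-0.262,-0.043,1,0,0,0,-0.175,-0.262,-0.043,1,0,0,0,-0.175,-0.262,-0.043,1,0,0,0,-0.175,-0.262,-0.043,1,0,0,0,-0.175,-0.262,-0.043,1]' 20
python3 -m inch '[0,0,0,-0.175,-0.262,-0.043,1,0,0,0,-0.175,-0.262,-0.043,1,0,0,0,-0.175,-0.262,-0.043,1,0,0,0,-0.175,-0.262,-0.043,1,0,0,0,-0.175,-0.262,-0.043,1]' >/dev/null
python3 -m inch '[0,0,0,-0.175,-0.262,-0.043,1,0,0,0,-0.175,-0.262,-0.043,1,0,0,0,-0.175,-0.262,-0.043,1,0,0,0,-0.175,-0.262,-0.043,1,0,0,0,-0.175,-0.262,-0.043,1]' >/dev/null
python3 -m inch '[0,0,0,-0.175,-0.262,-0.043,1,0,0,0,-0.175,-0.262,-0.043,1,0,0,0,-0.175,-0.262,-0.043,1,0,0,0,-0.175,-0.262,-0.043,1,0,0,0,-0.175,-0.262,-0.043,1]' >/dev/null
python3 -m inch '[0,0,0.1835,0,0,0,1,0,0,0.1835,0,0,0,1,0,0,0.1835,0,0,0,1,0,0,0.1835,0,0,0,1,0,0,0.1835,0,0,0,1]' >/dev/null
python3 -m inch '[0,0,0.1835,0,0,0,1,0,0,0.1835,0,0,0,1,0,0,0.1835,0,0,0,1,0,0,0.1835,0,0,0,1,0,0,0.1835,0,0,0,1]'
python3 - <<'E'
from h import *
im,c=grab('wrist','w1.png')
print(state()['joints'])
for z in(.066,.09): print(proj(c,[.427,-.045,z]))
E
```

```text
time_s: 0.67
ee_pos: [0.2806, 0.411, 0.2366]
ee_rot: [0.0, 0.208, 0.978, -0.001]
wrist_force: [-0.1, 0.5, 0.7]
opening: 1.006
grip_force: 0.0
time_s: 2.75
ee_pos: [0.3614, -0.0485, 0.3004]
ee_rot: [-0.0, 0.709, 0.705, 0.0]
wrist_force: [-0.2, -0.6, -0.1]
opening: 1.001
grip_force: 0.0
[-1.38292941e-01 -1.65403906e-01  2.01987818e+00  5.86330673e-04
  1.28721547e+00 -1.29247482e-01]
(np.float64(375.8936340067821), np.float64(167.81542235609635))
(np.float64(379.0366885880683), np.float64(171.8629432652527))
```

View pics/w1.png

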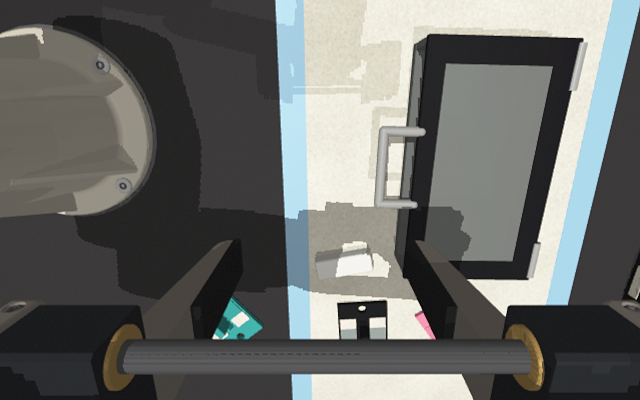

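The wrist view shows the bar from (384,130) to (380,204) with its middle at about (381.5,167), and the cover's near corners at (428,37) and (405,278). I triangulate against the top view.

Run:
```python
from h import *
ct=imaging.get_calibration('top');cs=imaging.get_calibration('scene');c=imaging.get_calibration('wrist')
for o in([(ct,373,196.5),(c,381.5,167)],[(ct,373,196.5),(cs,291,234),(c,381.5,167)]): print(tri(o))
for z in(.066,.08,.1): print(z,onz(c,384,130,z),onz(c,380,204,z),np.linalg.norm(onz(c,384,130,z)-onz(c,380,204,z)))
# hinge-side corners of panel in wrist: (584,40) & (530,278)
for z in(.062,.07): print(onz(c,583,40,z),onz(c,529,278,z),onz(c,428,36,z),onz(c,406,278,z))
```

```text
[ 0.42656693 -0.04010624  0.09619458]
[ 0.43197395 -0.04597187  0.05695327]
0.066 [4.34924932e-01 3.20007066e-04 6.60000000e-02] [ 0.4339983  -0.09193053  0.066     ] 0.09225519304700787
0.08 [0.43241638 0.0015395  0.08      ] [ 0.43152189 -0.08751152  0.08      ] 0.0890555144952261
0.1 [0.42883274 0.00328164 0.1       ] [ 0.42798416 -0.08119864  0.1       ] 0.08448454513553787
[0.65311018 0.0965311  0.062     ] [ 0.64457723 -0.20198049  0.062     ] [0.47991176 0.10202993 0.062     ] [ 0.47497714 -0.20043289  0.062     ]
[0.64740904 0.09533304 0.07      ] [ 0.63904355 -0.19732046  0.07      ] [0.47760954 0.10072395 0.07      ] [ 0.47277175 -0.19580323  0.07      ]
```

```bash
python3 -m inch '[0,0,0,0.007,0.137,0.28,1,0,0,0,0.007,0.137,0.28,1,0,0,0,0.007,0.137,0.28,1,0,0,0,0.007,0.137,0.28,1,0,0,0,0.007,0.137,0.28,1]' 20
python3 - <<'E'
from h import *
im,c=grab('wrist','w2.png')
for z in(.066,.09): print(proj(c,[.43,-.045,z]))
E
```

```text
time_s: 3.22
ee_pos: [0.4285, -0.0448, 0.1557]
ee_rot: [-0.003, 0.706, 0.708, -0.002]
wrist_force: [-1.5, 0.2, 0.3]
opening: 0.998
grip_force: 0.0
(np.float64(324.918606586486), np.float64(207.47238739989896))
(np.float64(324.87767335300737), np.float64(217.37585568581417))
```

View pics/w2.png

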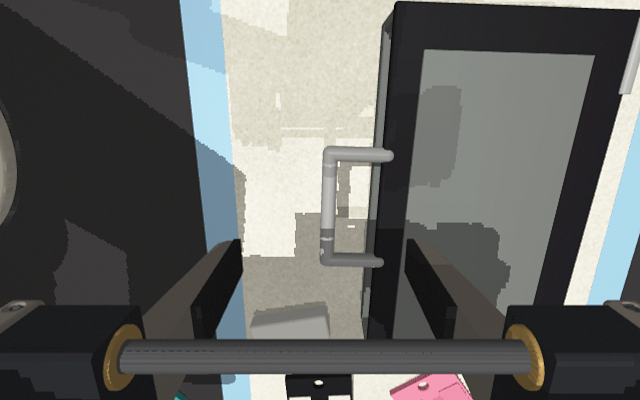

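The view shows the bar's middle at (328,205), almost exactly between the fingers, with its posts at rows 152 and 262. I narrow the fingers to about 32 mm, descend and grip.

```bash
python3 -m inch '[0,0,0.0064,0,0.007,0,-0.3,0,0,0.0064,0,0.007,0,-0.3,0,0,0.0064,0,0.007,0,-0.3,0,0,0.0064,0,0.007,0,-0.3,0,0,0.0064,0,0.007,0,-0.3]' 20
python3 -m inch '[0,0,0,0,0,0.05,-0.3,0,0,0,0,0,0.1,-0.3,0,0,0,0,0,0.15,-0.3,0,0,0,0,0,0.2,-0.3,0,0,0,0,0,0.2,-0.3]'
python3 -m inch '[0,0,0,0,0,0,-1,0,0,0,0,0,0,-1,0,0,0,0,0,0,-1,0,0,0,0,0,0,-1,0,0,0,0,0,0,-1]' 25
```

```text
time_s: 3.68
ee_pos: [0.4332, -0.0463, 0.1618]
ee_rot: [0.001, 0.714, 0.7, 0.001]
wrist_force: [0.5, -0.1, 0.2]
opening: 0.66
grip_force: 0.0
time_s: 4.1
ee_pos: [0.4303, -0.046, 0.0579]
ee_rot: [-0.002, 0.714, 0.7, -0.002]
wrist_force: [-1.6, 0.5, 0.0]
opening: 0.351
grip_force: 0.0
time_s: 4.52
ee_pos: [0.4316, -0.0462, 0.0615]
ee_rot: [-0.001, 0.714, 0.7, -0.001]
wrist_force: [-5.3, -1.7, 1.1]
opening: 0.125
grip_force: 25.0
```

The grip holds an 11.5 mm opening, which is the bar. I swing it along the arc.

```bash
python3 -m inch '[0,0,0,0,0.0036,-0.055,-1,0,0,0,0,0.0142,-0.109,-1,0,0,0,0,0.0318,-0.161,-1,0,0,0,0,0.056,-0.2106,-1,0,0,0,0,0.0864,-0.2566,-1]'
python3 -m inch '[0,0,0,0,0,0,-1,0,0,0,0,0,0,-1,0,0,0,0,0,0,-1]'
```

```text
time_s: 4.93
ee_pos: [0.4762, -0.0475, 0.1916]
ee_rot: [0.001, 0.714, 0.7, 0.0]
wrist_force: [10.2, -4.1, -14.4]
opening: 0.122
grip_force: 25.0
time_s: 5.18
ee_pos: [0.4756, -0.0474, 0.1907]
ee_rot: [0.001, 0.714, 0.7, -0.0]
wrist_force: [-5.6, -1.6, 6.8]
opening: 0.121
grip_force: 25.0
```

```bash
python3 -m inch '[0,0,0,0,0.036,-0.0416,-1,0,0,0,0,0.0772,-0.0782,-1,0,0,0,0,0.123,-0.109,-1,0,0,0,0,0.172,-0.134,-1,0,0,0,0,0.224,-0.152,-1]'
python3 -m inch '[0,0,0,0,0,0,-1,0,0,0,0,0,0,-1,0,0,0,0,0,0,-1]'
```

```text
time_s: 5.6
ee_pos: [0.5876, -0.0502, 0.2679]
ee_rot: [0.001, 0.714, 0.7, -0.001]
wrist_force: [-4.9, -4.6, 2.9]
opening: 0.121
grip_force: 25.0
time_s: 5.85
ee_pos: [0.5895, -0.0502, 0.2684]
ee_rot: [0.003, 0.714, 0.7, 0.001]
wrist_force: [-1.7, -3.7, 13.2]
opening: 0.123
grip_force: 25.0
```

```bash
python3 -m inch '[0,0,0,0,0.041,-0.0092,-1,0,0,0,0,0.0835,-0.0144,-1,0,0,0,0,0.126,-0.0152,-1,0,0,0,0,0.168,-0.012,-1,0,0,0,0,0.189,-0.0087,-1]'
python3 -m inch '[0,0,0,0,0,0,-1,0,0,0,0,0,0,-1,0,0,0,0,0,0,-1]'
```

```text
time_s: 6.27
ee_pos: [0.6838, -0.0523, 0.2709]
ee_rot: [0.001, 0.714, 0.7, 0.0]
wrist_force: [-2.2, -4.4, 6.2]
opening: 0.12
grip_force: 25.0
time_s: 6.52
ee_pos: [0.6835, -0.0523, 0.2708]
ee_rot: [0.002, 0.714, 0.7, 0.001]
wrist_force: [1.9, -5.1, 3.4]
opening: 0.12
grip_force: 25.0
```

The angles are consistent (q≈1.76 from both dx and dz). I release, rise, move back and look at the pins.

```bash
python3 -m inch '[0,0,0,0,0,0,-0.3,0,0,0,0,0,0,-0.3,0,0,0,0,0,-0.07,-0.3,0,0,0,0,0,-0.14,-0.3,0,0,0,0,0,-0.14,-0.3]'
python3 -m inch '[0,0,0,0.03,-0.183,0,-0.3,0,0,0,0.06,-0.367,0,-0.3,0,0,0,0.06,-0.367,0,-0.3,0,0,0,0.06,-0.367,0,-0.3,0,0,0,0.06,-0.367,0,-0.3]'
python3 -m inch '[0,0,0,0,0,0,-0.3,0,0,0,0,0,0,-0.3]'
python3 - <<'E'
from h import *
im,c=grab('wrist','w3.png'); 
im,ct=grab('top','t3.png'); cv2.imwrite('pics/t3c.png',cv2.resize(im[90:240,300:450,::-1],(0,0),fx=4,fy=4,interpolation=cv2.INTER_CUBIC))
o,yaw=(.56,-.05),-.02
for y in(.09,0,-.09):
  for x in(-59,49): P=cham(x/1e3,y,.037,o,yaw); print(np.round(proj(c,P)),np.round(proj(ct,P)))
E
```

```text
time_s: 6.93
ee_pos: [0.6847, -0.051, 0.3469]
ee_rot: [0.003, 0.714, 0.7, 0.003]
wrist_force: [0.6, -0.2, 1.0]
opening: 0.349
grip_force: 0.0
time_s: 7.35
ee_pos: [0.495, -0.0165, 0.3392]
ee_rot: [-0.001, 0.714, 0.7, -0.0]
wrist_force: [0.4, -0.4, 0.1]
opening: 0.349
grip_force: 0.0
time_s: 7.52
ee_pos: [0.4991, -0.0171, 0.3401]
ee_rot: [0.001, 0.714, 0.7, 0.001]
wrist_force: [1.0, 0.2, 1.0]
opening: 0.351
grip_force: 0.0
[324. 119.] [344. 173.]
[402. 119.] [344. 139.]
[324. 183.] [373. 173.]
[398. 183.] [373. 139.]
[324. 240.] [402. 174.]
[394. 240.] [402. 139.]
```

View pics/w3.png

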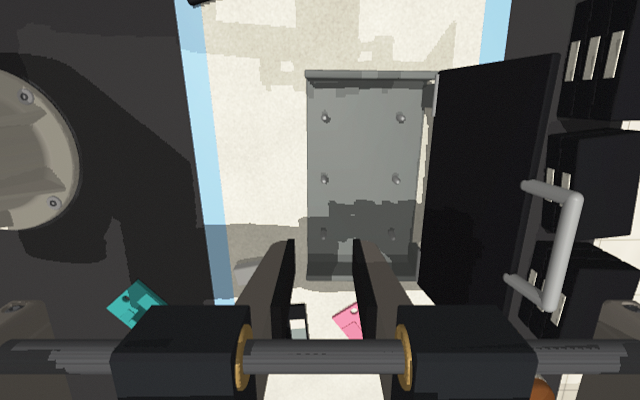

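The cover stands open. Pins are at about (326,117), (402,117), (324,179), (397,179), (323,233) and (391,233). I crop to measure the tips.

Run:
```python
import cv2,numpy as np
im=cv2.imread('pics/w3.png')
o=[]
for u,v in((326,117),(402,117),(324,179),(397,179),(323,233),(391,233)):
    t=cv2.resize(im[v-12:v+12,u-12:u+12],(264,264),interpolation=cv2.INTER_NEAREST); t=cv2.convertScaleAbs(t,alpha=1.6)
    for k in range(0,24,4): cv2.putText(t,str(u-12+k),(k*11,8),0,.3,(0,255,255)); cv2.putText(t,str(v-12+k),(0,k*11+8),0,.3,(0,255,255)); cv2.line(t,(k*11,0),(k*11,4),(0,0,255),1); cv2.line(t,(0,k*11),(4,k*11),(0,0,255),1)
    o.append(t)
cv2.imwrite('pics/pins.png',np.vstack([np.hstack(o[0:6:2]),np.hstack(o[1:6:2])]))
```

```text
(no output)
```

View pics/pins.png

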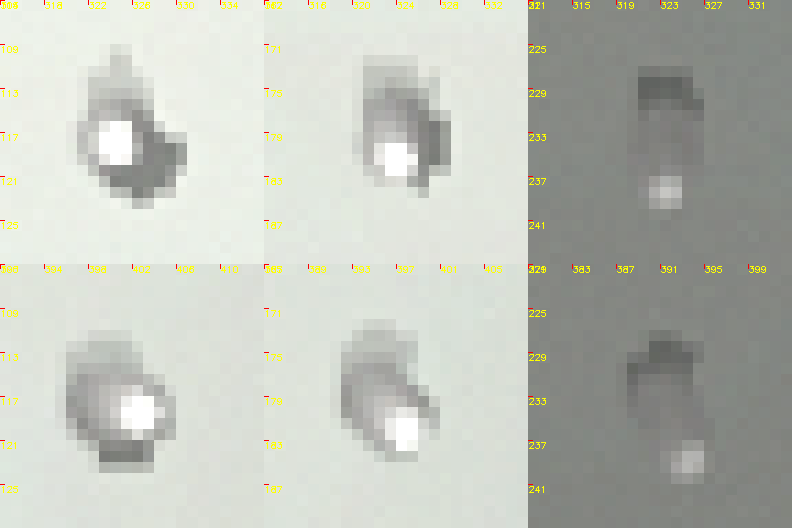

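```bash
cat > fit.py <<'E'
from h import *
def fitpins(c,obs,z=.037):
    "obs: list of (u,v,xc,yc) -> origin, yaw"
    W=np.array([onz(c,u,v,z)[:2] for u,v,_,_ in obs]); B=np.array([o[2:] for o in obs])
    w,b=W-W.mean(0),B-B.mean(0)
    yaw=np.arctan2((b[:,0]*w[:,1]-b[:,1]*w[:,0]).sum(),(b*w).sum())
    M=np.array([[np.cos(yaw),-np.sin(yaw)],[np.sin(yaw),np.cos(yaw)]])
    o=W.mean(0)-M@B.mean(0); print('origin',o.round(4),'yaw',round(yaw,4),'res mm',((W-o-B@M.T)*1e3).round(1).tolist())
    return o,yaw
E
python3 - <<'E'
from fit import *
# wrist calib has not changed since the picture (arm still)
c=imaging.get_calibration('wrist')
o,y=fitpins(c,[(324,117.4,-.059,.09),(323.6,180.9,-.059,0),(323,238,-.059,-.09),(402,118,.049,.09),(397.2,181.8,.049,0),(393.2,238.4,.049,-.09)])
for s in(.09,0,-.09): print(cham(-.005,s,.015,o,y).round(4))
print('hinge',cham(.085,0,.066,o,y))
p,r=tool(); print(p,r.as_euler('zyx'))
E
```

```text
origin [ 0.5604 -0.0483] yaw -0.0269 res mm [[0.2, -0.2], [0.4, 0.2], [0.2, 0.3], [-0.4, -0.2], [-0.4, -0.4], [-0.0, 0.4]]
[0.5578 0.0418 0.015 ]
[ 0.5554 -0.0482  0.015 ]
[ 0.553  -0.1381  0.015 ]
hinge [ 0.64534724 -0.05059188  0.066     ]
[ 0.50054645 -0.01750233  0.33960669] [-1.55084344e+00  1.41439659e-03 -3.14149990e+00]
```

The fit is good (sub-mm residuals, hinge consistent with the arc). I go to the right-hand carrier at about (0.422,-0.34) and look from above it.

Run:
```python
from h import *
go([.422,-.34,.16],down(1.626))
```

```text
row [ 5.000e-04 -0.000e+00 -2.390e-02 -6.480e-01 -1.447e-01  3.589e-01] mm 377 deg 4.3
```

```bash
python3 -m inch '[0,0,0,-0.324,-0.072,0.18,1,0,0,0,-0.324,-0.072,0.18,1,0,0,0,-0.324,-0.072,0.18,1,0,0,0,-0.324,-0.072,0.18,1,0,0,0,-0.324,-0.072,0.18,1]'
python3 -m inch '[0,0,-0.024,-0.324,-0.072,0.18,1,0,0,-0.024,-0.324,-0.072,0.18,1,0,0,-0.024,-0.324,-0.072,0.18,1,0,0,-0.024,-0.324,-0.072,0.18,1,0,0,-0.024,-0.324,-0.072,0.18,1]'
python3 -m inch '[0,0,0,0,0,0,1,0,0,0,0,0,0,1]'
python3 - <<'E'
from h import *
im,c=grab('wrist','w4.png'); 
for z in(.038,): print(proj(c,[.422,-.34,z]))
E
```

```text
time_s: 8.03
ee_pos: [0.4595, -0.1818, 0.2467]
ee_rot: [-0.001, 0.715, 0.7, -0.001]
wrist_force: [0.0, 0.4, -0.0]
opening: 0.688
grip_force: 0.0
time_s: 8.45
ee_pos: [0.4202, -0.3435, 0.1564]
ee_rot: [-0.001, 0.688, 0.726, -0.0]
wrist_force: [-0.4, -0.2, 0.3]
opening: 0.995
grip_force: 0.0
time_s: 8.62
ee_pos: [0.421, -0.3409, 0.1579]
ee_rot: [-0.001, 0.688, 0.725, 0.0]
wrist_force: [0.0, -0.1, 0.4]
opening: 1.004
grip_force: 0.0
(np.float64(323.69503851933416), np.float64(196.04009693683233))
```

View pics/w4.png

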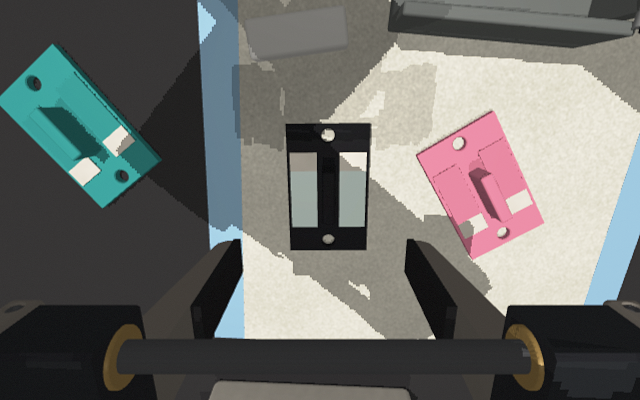

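The close view shows the black carrier with holes at (328,134.5) and (328,239), and plate corners at (286,123), (371,123), (367,249) and (290,249). Turquoise is at (80,125) and pink at (480,185), both to be left.

Run:
```python
from h import *
im,c=grab('wrist')
a,b=onz(c,328,134.5,.008)[:2],onz(c,328,239,.008)[:2]
print(a,b,'hole dist',np.linalg.norm(a-b),'mid',(a+b)/2,'yaw',np.arctan2(*(a-b)[::-1]))
P=np.array([onz(c,u,v,.008)[:2] for u,v in((286,123),(371,123),(367,249),(290,249))]); print(P.mean(0),np.linalg.norm(np.roll(P,1,0)-P,axis=1))
yaw=np.arctan2(*(a-b)[::-1]); m=(a+b)/2
go([*m,.0105],down(yaw)); print(yaw)
```

```text
[ 0.42390826 -0.28747203] [ 0.43020941 -0.39439332] hole dist 0.10710679745278368 mid [ 0.42705884 -0.34093268] yaw 1.6296608957266736
[ 0.4275801  -0.34128955] [0.1290903  0.07964573 0.12911183 0.08091473]
row [ 1.000e-04 -1.000e-04 -1.200e-03 -3.000e-03  1.010e-02  2.976e-01] mm 149 deg 0.2
1.6296608957266736
```

Sizes match (107 mm hole spacing, 129x80 plate). I descend and grip the rib.

```bash
python3 -m inch '[0,0,-0.001,-0.003,0.0105,0.1,0.2,0,0,-0.001,-0.003,0.0105,0.17,0.2,0,0,-0.001,-0.003,0.0105,0.23,0.2,0,0,-0.001,-0.003,0.0105,0.27,0.2,0,0,-0.001,-0.003,0.0105,0.292,0.2]' 35
python3 -m inch '[0,0,0,0,0,0,-1,0,0,0,0,0,0,-1,0,0,0,0,0,0,-1,0,0,0,0,0,0,-1,0,0,0,0,0,0,-1]'
python3 -m inch '[0,0,0,0,0,0,-1,0,0,0,0,0,0,-1,0,0,0,0,0,0,-1,0,0,0,0,0,0,-1]'
```

```text
time_s: 9.13
ee_pos: [0.4265, -0.3394, 0.0114]
ee_rot: [-0.001, 0.685, 0.728, -0.0]
wrist_force: [-0.5, -0.1, 0.4]
opening: 0.659
grip_force: 0.0
time_s: 9.55
ee_pos: [0.4274, -0.3418, 0.0147]
ee_rot: [0.001, 0.686, 0.727, 0.0]
wrist_force: [1.3, 0.2, -0.5]
opening: 0.302
grip_force: 0.0
time_s: 9.88
ee_pos: [0.4265, -0.3414, 0.0138]
ee_rot: [0.0, 0.686, 0.727, -0.0]
wrist_force: [-1.1, 1.0, 7.0]
opening: 0.124
grip_force: 35.0
```

Opening 11.4 mm, so the rib is held. I lift and turn 85° towards the station axis.

```bash
python3 -m inch '[0,0,0,0,0,-0.06,-1,0,0,0,0,0,-0.12,-1,0,0,0,0,0,-0.18,-1,0,0,0,0,0,-0.24,-1,0,0,0,0,0,-0.24,-1]'
python3 -m inch '[0,0,-0.0394,0,0,0,-1,0,0,-0.0788,0,0,0,-1,0,0,-0.1182,0,0,0,-1,0,0,-0.1576,0,0,0,-1,0,0,-0.1576,0,0,0,-1]' | tail -2
python3 -m inch '[0,0,-0.0394,0,0,0,-1,0,0,-0.0788,0,0,0,-1,0,0,-0.1182,0,0,0,-1,0,0,-0.1576,0,0,0,-1,0,0,-0.1576,0,0,0,-1]' | tail -2
python3 -m inch '[0,0,-0.0394,0,0,0,-1,0,0,-0.0788,0,0,0,-1,0,0,-0.1182,0,0,0,-1,0,0,-0.1576,0,0,0,-1,0,0,-0.1576,0,0,0,-1]'
python3 - <<'E'
from h import *
go([.553,-.1381,.135],down(np.pi-.027)); print(state()['joints'])
E
```

```text
time_s: 10.3
ee_pos: [0.429, -0.3432, 0.1385]
ee_rot: [0.004, 0.686, 0.727, 0.0]
wrist_force: [2.0, -1.5, -0.7]
opening: 0.126
grip_force: 35.0
opening: 0.13
grip_force: 35.0
opening: 0.127
grip_force: 35.0
time_s: 11.55
ee_pos: [0.4263, -0.3411, 0.1328]
ee_rot: [-0.0, 0.014, 1.0, 0.0]
wrist_force: [-0.0, -0.3, -2.6]
opening: 0.134
grip_force: 3.5
row [ 1.000e-04 -2.000e-04 -4.000e-04 -2.419e-01  4.129e-01 -4.400e-03] mm 239 deg 0.1
[-6.77538869e-01  3.26962714e-01  1.87748917e+00 -2.34045946e-05
  9.37754043e-01 -2.22012170e+00]
```

The grip slackened here (3.5 N). I hold still a moment, then look.

```bash
python3 -m inch '[0,0,0,0,0,0,-1,0,0,0,0,0,0,-1,0,0,0,0,0,0,-1,0,0,0,0,0,0,-1]' 40
python3 -m inch '[0,0,0,0,0,0,-1,0,0,0,0,0,0,-1,0,0,0,0,0,0,-1,0,0,0,0,0,0,-1]'
python3 - <<'E'
from h import *
im,c=grab('wrist','w5.png')
E
```

```text
time_s: 11.88
ee_pos: [0.4265, -0.3412, 0.1332]
ee_rot: [-0.0, 0.015, 1.0, 0.0]
wrist_force: [-0.5, 0.1, -1.7]
opening: 0.124
grip_force: 40.0
time_s: 12.22
ee_pos: [0.4265, -0.3412, 0.1333]
ee_rot: [0.0, 0.014, 1.0, -0.0]
wrist_force: [-0.1, -1.1, -1.8]
opening: 0.124
grip_force: 40.0
```

View pics/w5.png

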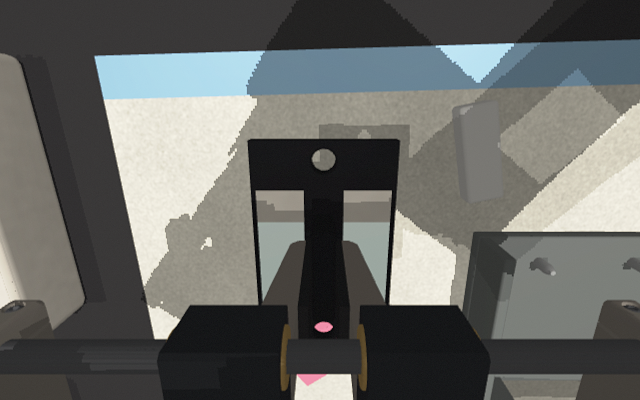

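The carrier is still held, with its holes at (324,159.5) and (323.5,327). I compare these with where they should be.

Run:
```python
from h import *
c=imaging.get_calibration('wrist'); p,r=tool()
for zz in(.005,.008,.012):
    print(zz,[np.round(proj(c,p+r.apply([x,0,zz])),1) for x in(.054,-.054)])
# plate near edge corners (248,139),(400,139)
print([np.round(proj(c,p+r.apply([.065,y,.005])),1) for y in(.04,-.04)])
go([.553,-.1381,.135],down(np.pi-.027))
```

```text
0.005 [array([322.5, 157.4]), array([322.5, 330.1])]
0.008 [array([322.5, 156.4]), array([322.5, 327. ])]
0.012 [array([322.5, 155.2]), array([322.5, 322.9])]
[array([400. , 136.2]), array([244.9, 136.1])]
row [-0.000e+00 -0.000e+00 -1.000e-04 -2.418e-01  4.130e-01 -3.500e-03] mm 239 deg 0.0
```

The carrier has slipped down by about 5–7 mm and 2–3 mm along the rib. I set it back on the bench at low grip force and re-grip it.

```bash
cat >> h.py <<'E'
def holes(z=.008,ctr=None,yaw=None,n='wrist'):
    "centroids of the two bright holes near their expected places -> mid, yaw"
    im,c=grab(n); g=cv2.cvtColor(im,cv2.COLOR_RGB2GRAY); out=[];px=[]
    for s in(.054,-.054):
        u,v=proj(c,[ctr[0]+s*np.cos(yaw),ctr[1]+s*np.sin(yaw),z]); u,v=int(round(u)),int(round(v))
        w=g[v-13:v+14,u-13:u+14]; t,m=cv2.threshold(w,0,1,cv2.THRESH_BINARY+cv2.THRESH_OTSU)
        k,l,st,ce=cv2.connectedComponentsWithStats(m.astype(np.uint8))
        # blob that does not touch the window's border
        ok=[i for i in range(1,k) if st[i,0]>0 and st[i,1]>0 and st[i,0]+st[i,2]<27 and st[i,1]+st[i,3]<27 and st[i,4]>15]
        if not ok: print('no hole at',u,v); return
        i=max(ok,key=lambda i:st[i,4]); q=ce[i]+[u-13,v-13]; px.append([*q.round(1),int(st[i,4])]); out.append(onz(c,*q,z)[:2])
    a,b=out; m=(a+b)/2; y=np.arctan2(*(a-b)[::-1]); print('px',px,'dist',np.linalg.norm(a-b).round(4),'mid',m.round(4),'yaw',y.round(4)); return m,y
E
python3 -m inch '[0,0,0,0,0,0.08,-1,0,0,0,0,0,0.16,-1,0,0,0,0,0,0.2,-1,0,0,0,0,0,0.22,-1,0,0,0,0,0,0.228,-1]' 8
python3 -m inch '[0,0,0,0,0,0,-1,0,0,0,0,0,0,-1,0,0,0,0,0,0.002,-0.4,0,0,0,0,0,0.002,-0.4,0,0,0,0,0,0.002,-0.4]'
python3 -m inch '[0,0,0,0,0,0,-0.4,0,0,0,0,0,-0.08,0,0,0,0,0,0,-0.16,0.5,0,0,0,0,0,-0.23,0.9,0,0,0,0,0,-0.28,1]'
python3 -m inch '[0,0,0,0,0,0,1,0,0,0,0,0,0,1,0,0,0,0,0,0,1]'
python3 - <<'E'
from h import *
h=holes(ctr=[.4265,-.341],yaw=3.115)
if h: go([*h[0],.013],down(h[1]))
E
```

```text
time_s: 12.68
ee_pos: [0.4257, -0.3406, 0.0177]
ee_rot: [-0.001, 0.014, 1.0, 0.001]
wrist_force: [0.7, 0.0, -1.4]
opening: 0.131
grip_force: 8.0
time_s: 13.1
ee_pos: [0.4272, -0.3418, 0.0194]
ee_rot: [0.001, 0.013, 1.0, -0.001]
wrist_force: [-0.2, 0.3, 1.2]
opening: 0.297
grip_force: 0.0
time_s: 13.52
ee_pos: [0.4273, -0.3419, 0.1618]
ee_rot: [0.001, 0.013, 1.0, -0.001]
wrist_force: [-0.0, -0.2, 0.2]
opening: 0.57
grip_force: 0.0
time_s: 13.77
ee_pos: [0.4262, -0.3409, 0.1579]
ee_rot: [-0.0, 0.013, 1.0, 0.0]
wrist_force: [0.2, 0.4, 0.3]
opening: 0.783
grip_force: 0.0
px [[np.float64(322.2), np.float64(134.9), 138], [np.float64(322.4), np.float64(238.9), 85]] dist 0.1064 mid [ 0.4285 -0.3413] yaw 3.1155
row [ 0.0003 -0.0004 -0.0003 -0.0057 -0.0015  0.2884] mm 144 deg 0.1
```

```bash
python3 -m inch '[0,0,0,-0.0055,-0.001,0.1,0.2,0,0,0,-0.0055,-0.001,0.17,0.2,0,0,0,-0.0055,-0.001,0.23,0.2,0,0,0,-0.0055,-0.001,0.27,0.2,0,0,0,-0.0055,-0.001,0.29,0.2]' 40 | tail -2
python3 -m inch '[0,0,0,0,0,0,-1,0,0,0,0,0,0,-1,0,0,0,0,0,0,-1,0,0,0,0,0,0,-1,0,0,0,0,0,0,-1]' |tail -2
python3 -m inch '[0,0,0,0,0,0,-1,0,0,0,0,0,0,-1,0,0,0,0,0,0,-1,0,0,0,0,0,0,-1]'
python3 -m inch '[0,0,0,0,0,-0.06,-1,0,0,0,0,0,-0.12,-1,0,0,0,0,0,-0.18,-1,0,0,0,0,0,-0.24,-1,0,0,0,0,0,-0.24,-1]'
python3 -m inch '[0,0,0,0,0,0,-1,0,0,0,0,0,0,-1,0,0,0,0,0,0,-1]'
python3 - <<'E'
from h import *
p,r=tool(); t=r.apply([0,0,.005])
h=holes(z=p[2]-.005,ctr=p[:2],yaw=3.115); 
print('carrier in tool', r.inv().apply(np.r_[h[0]-p[:2],0]) if h else None)
go([.553,-.1381,.135],down(np.pi-.027))
E
```

```text
opening: 0.601
grip_force: 0.0
opening: 0.262
grip_force: 0.0
time_s: 14.98
ee_pos: [0.4295, -0.342, 0.0138]
ee_rot: [0.0, 0.013, 1.0, -0.0]
wrist_force: [-1.5, 0.0, 5.5]
opening: 0.127
grip_force: 40.0
time_s: 15.4
ee_pos: [0.4317, -0.3437, 0.1385]
ee_rot: [0.003, 0.013, 1.0, -0.002]
wrist_force: [1.8, -1.6, -1.8]
opening: 0.129
grip_force: 40.0
time_s: 15.65
ee_pos: [0.4282, -0.341, 0.1316]
ee_rot: [-0.001, 0.014, 1.0, 0.001]
wrist_force: [0.5, -0.0, -2.0]
opening: 0.129
grip_force: 40.0
no hole at 322 157
carrier in tool None
row [ 0.0006 -0.0008  0.     -0.2384  0.4124 -0.0068] mm 238 deg 0.2
```

```bash
sed -i 's/w=g\[v-13:v+14,u-13:u+14\]/W=win; w=g[v-W:v+W+1,u-W:u+W+1]/; s/<27/<2*W+1/g; s/\[u-13,v-13\]/[u-W,v-W]/; s/n=.wrist.):/n="wrist",win=13):/' h.py
python3 -m inch '[0,0,0,-0.03,0.05,0,-1,0,0,0,-0.06,0.1,0,-1,0,0,0,-0.09,0.155,-0.003,-1,0,0,0,-0.12,0.206,-0.003,-1,0,0,0,-0.12,0.206,-0.003,-1]'|tail -2
python3 -m inch '[0,0,0,-0.03,0.05,0,-1,0,0,0,-0.06,0.1,0,-1,0,0,0,-0.09,0.155,-0.003,-1,0,0,0,-0.119,0.206,-0.003,-1,0,0,0,-0.119,0.206,-0.003,-1]'
python3 -m inch '[0,0,0,0,0,0,-1,0,0,0,0,0,0,-1,0,0,0,0,0,0,-1]'
python3 - <<'E'
from h import *
p,r=tool(); print(p,state()['joints'].round(2))
im,c=grab('wrist','w6.png')
print([np.round(proj(c,p+r.apply([x,0,.005])),1) for x in(.054,-.054)])
h=holes(z=p[2]-.005,ctr=p[:2],yaw=3.115,win=19); 
if h: print('carrier in tool', r.inv().apply(np.r_[h[0]-p[:2],0]) )
go([.553,-.1381,.055],down(np.pi-.027))
E
```

```text
opening: 0.128
grip_force: 40.0
time_s: 16.53
ee_pos: [0.556, -0.1358, 0.1352]
ee_rot: [-0.0, 0.012, 1.0, 0.001]
wrist_force: [0.8, -0.9, -1.0]
opening: 0.128
grip_force: 40.0
time_s: 16.78
ee_pos: [0.5532, -0.14, 0.1355]
ee_rot: [-0.001, 0.014, 1.0, 0.0]
wrist_force: [0.3, -0.2, -1.1]
opening: 0.127
grip_force: 40.0
[ 0.55323262 -0.13998971  0.13553484] [-0.25  0.36  1.82 -0.    0.96 -1.79]
[array([322.4, 157.3]), array([322.4, 330.1])]
no hole at 323 330
row [-0.     -0.0002 -0.0004  0.001   0.0039  0.1619] mm 81 deg 0.1
```

View pics/w6.png

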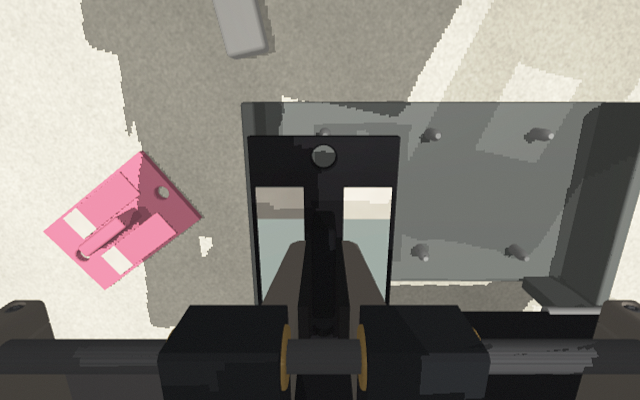

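The carrier hangs squarely over station 2, its near hole at (324,156) as predicted. Station 1 pins are near (432,134) and (420,251). I check the predicted pin tips numerically.

Run:
```python
from h import *
c=imaging.get_calibration('wrist'); o,y=(.5604,-.0483),-.0269
for yy in(-.09,0,.09):
  for x in(-.059,.049): print(yy,x,'base',np.round(proj(c,cham(x,yy,.015,o,y)),1),'tip',np.round(proj(c,cham(x,yy,.037,o,y)),1))
im=cv2.imread('pics/w6.png'); cr=np.hstack([cv2.resize(im[115:150,415:565],(0,0),fx=5,fy=5,interpolation=cv2.INTER_NEAREST)]); cr2=cv2.resize(im[233:268,400:550],(0,0),fx=5,fy=5,interpolation=cv2.INTER_NEAREST)
cv2.imwrite('pics/pins2.png',cv2.convertScaleAbs(np.vstack([cr,cr2]),alpha=1.8))
```

```text
-0.09 -0.059 base [324.8 134.1] tip [325.  136.8]
-0.09 0.049 base [324.8 249.1] tip [324.9 259.7]
0 -0.059 base [429.7 134. ] tip [438.2 136.7]
0 0.049 base [419.1 249. ] tip [425.9 259.6]
0.09 -0.059 base [534.5 133.9] tip [551.3 136.7]
0.09 0.049 base [513.4 248.9] tip [526.9 259.5]
```

View pics/pins2.png

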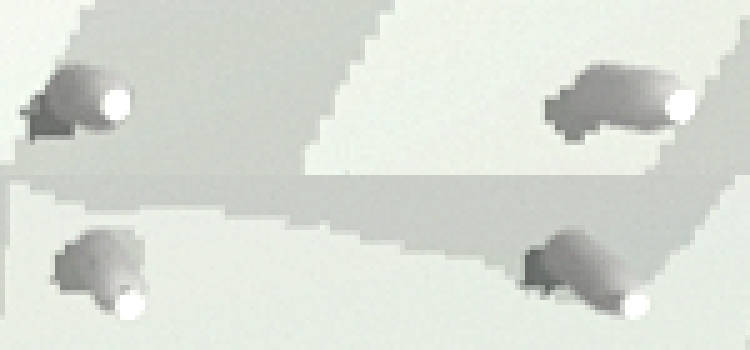

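The tips match the prediction to about 1 px (437.7,135.5), (425.5,258.3), (550.5,135.7) and (526.5,258.6). That leaves a correction of 0.6 mm in y. I lower it onto the pins, first just above, then slowly.

```bash
python3 -m inch '[0,0,0,0.0006,0.0015,0.06,-1,0,0,0,0.0006,0.0015,0.11,-1,0,0,0,0.0006,0.0015,0.15,-1,0,0,0,0.0006,0.0015,0.16,-1,0,0,0,0.0006,0.0015,0.16,-1]'
python3 -m inch '[0,0,0,0,0,0.008,-1,0,0,0,0,0,0.016,-1,0,0,0,0,0,0.024,-1,0,0,0,0,0,0.032,-1,0,0,0,0,0,0.04,-1]' 25
python3 -m inch '[0,0,0,0,0,0.005,-1,0,0,0,0,0,0.01,-1,0,0,0,0,0,0.014,-1,0,0,0,0,0,0.014,-1,0,0,0,0,0,0.014,-1]'
```

```text
time_s: 17.3
ee_pos: [0.5525, -0.1387, 0.0549]
ee_rot: [-0.002, 0.014, 1.0, 0.0]
wrist_force: [0.0, 0.4, -1.6]
opening: 0.131
grip_force: 40.0
time_s: 17.72
ee_pos: [0.5531, -0.1385, 0.0365]
ee_rot: [-0.001, 0.013, 1.0, -0.0]
wrist_force: [-4.0, -1.9, 1.6]
opening: 0.128
grip_force: 25.0
time_s: 18.13
ee_pos: [0.553, -0.1385, 0.029]
ee_rot: [-0.001, 0.013, 1.0, -0.0]
wrist_force: [-4.8, -1.7, -2.7]
opening: 0.129
grip_force: 25.0
```

It is on the pins with small forces. I go down the last 1–2 mm, release and rise.

```bash
python3 -m inch '[0,0,0,0,0,0.002,-1,0,0,0,0,0,0.003,-1,0,0,0,0,0,0.004,-1,0,0,0,0,0,0.004,-1]' 15
python3 -m inch '[0,0,0,0,0,0,-0.4,0,0,0,0,0,0,-0.4,0,0,0,0,0,0,-0.4,0,0,0,0,0,-0.03,-0.4,0,0,0,0,0,-0.08,-0.4]'
python3 -m inch '[0,0,0,0,0,-0.08,-0.4,0,0,0,0,0,-0.16,-0.4,0,0,0,0,0,-0.2,-0.4,0,0,0,0,0,-0.2,-0.4,0,0,0,0,0,-0.2,-0.4]'
python3 -m inch '[0,0,0,0,0,0,1,0,0,0,0,0,0,1]'|tail -2
python3 - <<'E'
from h import *
h=holes(z=.023,ctr=[.553,-.1385],yaw=3.115,win=17); im,c=grab('wrist','w7.png'); print(tool()[0])
print([np.round(proj(c,cham(x,-.09,.037,(.5604,-.0483),-.0269)),1) for x in(-.059,.049)])
cv2.imwrite('pics/w7c.png',im[:,:,::-1][80:330,200:480])
E
```

```text
time_s: 18.47
ee_pos: [0.5531, -0.1385, 0.0287]
ee_rot: [-0.001, 0.013, 1.0, -0.0]
wrist_force: [-10.7, -1.2, 18.3]
opening: 0.129
grip_force: 15.0
time_s: 18.88
ee_pos: [0.5526, -0.1378, 0.0655]
ee_rot: [-0.002, 0.013, 1.0, 0.001]
wrist_force: [0.4, -0.1, 0.1]
opening: 0.299
grip_force: 0.0
time_s: 19.3
ee_pos: [0.5551, -0.1385, 0.1684]
ee_rot: [0.002, 0.013, 1.0, -0.0]
wrist_force: [0.7, -0.0, -0.6]
opening: 0.302
grip_force: 0.0
opening: 0.421
grip_force: 0.0
px [[np.float64(322.9), np.float64(132.1), 96], [np.float64(322.5), np.float64(240.6), 108]] dist 0.1084 mid [ 0.5528 -0.1379] yaw 3.1105
[ 0.55311615 -0.13809459  0.16563132]
[array([322.5, 134.1]), array([322.5, 246.5])]
```

View pics/w7c.png

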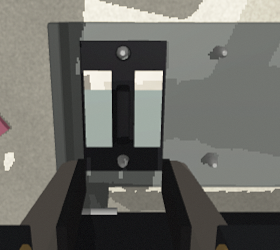

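The seated carrier shows a pin tip in each hole, at (323,132) and (322,241), with contact at the expected height. Next I re-measure the left carrier from the top camera.

Run:
```python
from h import *
im,c=grab('top')
hs=cv2.cvtColor(im,cv2.COLOR_RGB2HSV)
m=((hs[...,2]<75)).astype(np.uint8); m[:108]=0;m[230:]=0;m[:,:190]=0;m[:,300:]=0
n,l,st,ce=cv2.connectedComponentsWithStats(m)
for i in range(1,n):
    if st[i,4]>60:
        cs,_=cv2.findContours((l==i).astype(np.uint8),cv2.RETR_EXTERNAL,cv2.CHAIN_APPROX_NONE)
        r=cv2.minAreaRect(cs[0]); bx=cv2.boxPoints(r); print(st[i],'ctr',onz(c,*r[0],.008)[:2].round(3),[onz(c,*q,.008)[:2].round(3).tolist() for q in bx])
go([.577,.351,.16],down(1.324+np.pi))
```

```text
[223 137  44  31 365] ctr [0.577 0.351] [[0.557, 0.419], [0.628, 0.403], [0.597, 0.282], [0.527, 0.299]]
row [ 6.000e-04 -5.000e-04 -4.300e-01 -2.110e-02  9.792e-01  1.210e-02] mm 490 deg 77.4
```

```bash
python3 -m inch '[0,0,0,-0.003,0.07,-0.02,1,0,0,0,-0.004,0.14,-0.02,1,0,0,0,-0.006,0.21,-0.02,1,0,0,0,-0.007,0.28,-0.02,1,0,0,0,-0.007,0.327,-0.02,1]' |tail -2
python3 -m inch '[0,0,0,-0.003,0.07,0,1,0,0,0,-0.004,0.14,0,1,0,0,0,-0.006,0.21,0,1,0,0,0,-0.007,0.28,0,1,0,0,0,-0.007,0.327,0,1]' |tail -2
python3 -m inch '[0,0,0,-0.003,0.07,0,1,0,0,0,-0.004,0.14,0,1,0,0,0,-0.006,0.21,0.01,1,0,0,0,-0.007,0.28,0.02,1,0,0,0,-0.007,0.327,0.03,1]' |tail -2
python3 -m inch '[0,0,-0.036,0,0,0,1,0,0,-0.072,0,0,0,1,0,0,-0.108,0,0,0,1,0,0,-0.1433,0,0,0,1,0,0,-0.1433,0,0,0,1]' |tail -2
python3 -m inch '[0,0,-0.036,0,0,0,1,0,0,-0.072,0,0,0,1,0,0,-0.108,0,0,0,1,0,0,-0.1433,0,0,0,1,0,0,-0.1433,0,0,0,1]' |tail -2
python3 -m inch '[0,0,-0.036,0,0,0,1,0,0,-0.072,0,0,0,1,0,0,-0.108,0,0,0,1,0,0,-0.1433,0,0,0,1,0,0,-0.1433,0,0,0,1]'
python3 -m inch '[0,0,0,0,0,0,1,0,0,0,0,0,0,1]' |tail -2
python3 - <<'E'
from h import *
grab('wrist','w8.png')
h=holes(ctr=[.577,.351],yaw=1.324+np.pi,win=18)
if h: go([*h[0],.013],down(h[1])); print(tool()[0])
E
```

```text
opening: 0.919
grip_force: 0.0
opening: 1.001
grip_force: 0.0
opening: 1.003
grip_force: 0.0
opening: 1.001
grip_force: 0.0
opening: 1.0
grip_force: 0.0
time_s: 22.12
ee_pos: [0.5776, 0.3516, 0.1618]
ee_rot: [-0.0, -0.614, 0.789, 0.0]
wrist_force: [-0.3, 0.1, -0.1]
opening: 1.0
grip_force: 0.0
opening: 0.999
grip_force: 0.0
px [[np.float64(319.1), np.float64(130.6), 134], [np.float64(319.6), np.float64(233.4), 67]] dist 0.1056 mid [0.5815 0.3489] yaw -1.8212
row [ 0.     -0.     -0.0003  0.0035 -0.009   0.2982] mm 149 deg 0.0
[0.57766027 0.35168417 0.16209583]
```

Hole spacing of 105.6 mm is about right. I descend, grip and lift.

```bash
python3 -m inch '[0,0,0,0.0035,-0.009,0.1,0.2,0,0,0,0.0035,-0.009,0.17,0.2,0,0,0,0.0035,-0.009,0.23,0.2,0,0,0,0.0035,-0.009,0.27,0.2,0,0,0,0.0035,-0.009,0.297,0.2]' 40 
python3 -m inch '[0,0,0,0,0,0,-1,0,0,0,0,0,0,-1,0,0,0,0,0,0,-1,0,0,0,0,0,0,-1,0,0,0,0,0,0,-1]' |tail -2
python3 -m inch '[0,0,0,0,0,0,-1,0,0,0,0,0,0,-1,0,0,0,0,0,0,-1,0,0,0,0,0,0,-1,0,0,0,0,0,0,-1]'
python3 -m inch '[0,0,0,0,0,-0.06,-1,0,0,0,0,0,-0.12,-1,0,0,0,0,0,-0.18,-1,0,0,0,0,0,-0.24,-1,0,0,0,0,0,-0.24,-1]'
python3 -m inch '[0,0,0,0,0,0,-1,0,0,0,0,0,0,-1,0,0,0,0,0,0,-1]'
python3 - <<'E'
from h import *
p,r=tool(); im,c=grab('wrist','w9.png')
print([np.round(proj(c,p+r.apply([x,0,.005])),1) for x in(.054,-.054)])
g=cv2.cvtColor(im,cv2.COLOR_RGB2GRAY)[130:190,285:360]; m=(g>80).astype(np.uint8)
n,l,st,ce=cv2.connectedComponentsWithStats(m)
for i in range(1,n): 
  if st[i,4]>50: print(st[i],ce[i]+[285,130])
go([.5578,.0418,.135],down(np.pi-.027))
E
```

```text
time_s: 22.8
ee_pos: [0.5802, 0.348, 0.0107]
ee_rot: [-0.002, -0.614, 0.79, 0.0]
wrist_force: [-0.3, 0.2, -0.3]
opening: 0.657
grip_force: 0.0
opening: 0.298
grip_force: 0.0
time_s: 23.63
ee_pos: [0.5818, 0.3491, 0.0145]
ee_rot: [0.0, -0.615, 0.789, 0.0]
wrist_force: [-1.8, -1.1, 6.9]
opening: 0.129
grip_force: 40.0
time_s: 24.05
ee_pos: [0.5847, 0.3507, 0.1401]
ee_rot: [0.004, -0.615, 0.789, -0.001]
wrist_force: [0.6, 0.2, -0.8]
opening: 0.126
grip_force: 40.0
time_s: 24.3
ee_pos: [0.5806, 0.3482, 0.1319]
ee_rot: [-0.001, -0.615, 0.789, 0.0]
wrist_force: [0.2, -0.4, -1.9]
opening: 0.129
grip_force: 40.0
[array([324.2, 157.5]), array([323.9, 330.2])]
[  0   0  75   7 525] [322. 133.]
[ 27  17  24  21 378] [323.35978836 156.65873016]
row [ 1.000e-04 -1.000e-03  4.299e-01  6.055e-01 -1.057e-01 -5.200e-03] mm 307 deg 77.4
```

Held true (hole at (323.4,156.7), predicted (324.2,157.5)). I turn back.

```bash
python3 -m inch '[0,0,0.036,0,0,0,-1,0,0,0.072,0,0,0,-1,0,0,0.108,0,0,0,-1,0,0,0.1433,0,0,0,-1,0,0,0.1433,0,0,0,-1]' |tail -2
python3 -m inch '[0,0,0.036,0,0,0,-1,0,0,0.072,0,0,0,-1,0,0,0.108,0,0,0,-1,0,0,0.1433,0,0,0,-1,0,0,0.1433,0,0,0,-1]' |tail -2
python3 -m inch '[0,0,0.036,0,0,0,-1,0,0,0.072,0,0,0,-1,0,0,0.108,0,0,0,-1,0,0,0.1433,0,0,0,-1,0,0,0.1433,0,0,0,-1]'
python3 -m inch '[0,0,0,0,0,0,-1,0,0,0,0,0,0,-1]' |tail -2
python3 - <<'E'
from h import *
go([.5578,.0418,.135],down(np.pi-.027))
E
```

```text
opening: 0.127
grip_force: 40.0
opening: 0.126
grip_force: 40.0
time_s: 25.6
ee_pos: [0.5813, 0.3487, 0.133]
ee_rot: [-0.0, 0.013, 1.0, -0.0]
wrist_force: [0.0, -0.4, -1.2]
opening: 0.128
grip_force: 40.0
opening: 0.13
grip_force: 40.0
row [-1.000e-04 -1.000e-04  2.000e-03  3.480e-02 -6.148e-01 -3.000e-03] mm 308 deg 0.4
```

```bash
python3 -m inch '[0,0,0,0.003,-0.06,-0.003,-1,0,0,0,0.006,-0.12,-0.003,-1,0,0,0,0.012,-0.18,-0.003,-1,0,0,0,0.017,-0.24,-0.003,-1,0,0,0,0.017,-0.307,-0.003,-1]' |tail -2
python3 -m inch '[0,0,0.002,0.003,-0.06,0,-1,0,0,0.002,0.006,-0.12,0,-1,0,0,0.002,0.012,-0.18,0,-1,0,0,0.002,0.017,-0.25,0,-1,0,0,0.002,0.017,-0.307,0,-1]' |tail -2
python3 -m inch '[0,0,0,0,0,0,-1,0,0,0,0,0,0,-1,0,0,0,0,0,0,-1]'
python3 - <<'E'
from h import *
p,r=tool(); im,c=grab('wrist','w10.png'); o,y=(.5604,-.0483),-.0269
print([np.round(proj(c,p+r.apply([x,0,.005])),1) for x in(.054,-.054)])
def near(u,v,w,t,inv=False):
    u,v=int(round(u)),int(round(v)); g=cv2.cvtColor(im,cv2.COLOR_RGB2GRAY)[v-w:v+w+1,u-w:u+w+1]
    n,l,st,ce=cv2.connectedComponentsWithStats((g>t).astype(np.uint8))
    return [(st[i,4],(ce[i]+[u-w,v-w]).round(1).tolist()) for i in range(1,n) if st[i,4]>6 and st[i,4]<600]
print('hole',near(322.5,157,16,70))
for x in(-.059,.049): q=proj(c,cham(x,0,.037,o,y)); print('pin1 pred',np.round(q,1),near(*q,9,180))
go([.5578,.0418,.055],down(np.pi-.027))
E
```

```text
opening: 0.129
grip_force: 40.0
opening: 0.127
grip_force: 40.0
time_s: 26.85
ee_pos: [0.5566, 0.0427, 0.1353]
ee_rot: [0.0, 0.016, 1.0, 0.0]
wrist_force: [-0.6, 1.0, -1.8]
opening: 0.127
grip_force: 40.0
[array([322.4, 157.4]), array([322.4, 330.2])]
hole [(np.int32(87), [322.7, 149.7])]
pin1 pred [207.9 139.7] []
pin1 pred [220.8 262.2] []
row [ 1.000e-04  1.000e-04 -1.300e-03 -2.600e-03 -2.800e-03  1.606e-01] mm 80 deg 0.2
```

Pin detection is lost in shadow, so I use the fitted pose with the small bias seen at station 2.

```bash
python3 -m inch '[0,0,-0.0013,-0.001,-0.0026,0.06,-1,0,0,-0.0013,-0.001,-0.0026,0.11,-1,0,0,-0.0013,-0.001,-0.0026,0.15,-1,0,0,-0.0013,-0.001,-0.0026,0.16,-1,0,0,-0.0013,-0.001,-0.0026,0.16,-1]'
python3 -m inch '[0,0,0,0,0,0.008,-1,0,0,0,0,0,0.016,-1,0,0,0,0,0,0.024,-1,0,0,0,0,0,0.032,-1,0,0,0,0,0,0.04,-1]' 25
python3 -m inch '[0,0,0,0,0,0.005,-1,0,0,0,0,0,0.01,-1,0,0,0,0,0,0.014,-1,0,0,0,0,0,0.014,-1,0,0,0,0,0,0.014,-1]'
```

```text
time_s: 27.32
ee_pos: [0.5558, 0.0421, 0.0539]
ee_rot: [-0.002, 0.014, 1.0, -0.0]
wrist_force: [0.2, -0.4, -0.5]
opening: 0.127
grip_force: 40.0
time_s: 27.73
ee_pos: [0.5571, 0.0412, 0.0354]
ee_rot: [0.0, 0.015, 1.0, 0.0]
wrist_force: [0.2, -0.3, -1.1]
opening: 0.134
grip_force: 25.0
time_s: 28.15
ee_pos: [0.557, 0.0411, 0.0293]
ee_rot: [0.0, 0.015, 1.0, -0.0]
wrist_force: [-4.9, -0.9, 12.7]
opening: 0.128
grip_force: 25.0
```

```bash
python3 -m inch '[0,0,0,0,0,0.001,-1,0,0,0,0,0,0.001,-1]' 12 | sed -n '2p;4p'
python3 -m inch '[0,0,0,0,0,0,-0.4,0,0,0,0,0,0,-0.4,0,0,0,0,0,0,-0.4,0,0,0,0,0,-0.03,-0.4,0,0,0,0,0,-0.08,-0.4]'
python3 -m inch '[0,0,0,0,0,-0.08,-0.4,0,0,0,0,0,-0.16,-0.4,0,0,0,0,0,-0.2,-0.4,0,0,0,0,0,-0.2,-0.4,0,0,0,0,0,-0.2,-0.4]' |tail -2
python3 -m inch '[0,0,0,0,0,0,1,0,0,0,0,0,0,1]'
python3 - <<'E'
from h import *
im,c=grab('wrist','w11.png')
for x in(-.059,.049): print(np.round(proj(c,cham(x,.09,.037,(.5604,-.0483),-.0269)),1))
for z in(.023,.035): holes(z=z,ctr=[.557,.0412],yaw=3.115,win=17)
b=im[:,:,::-1]; t=imaging.get_image('top')[:,:,::-1]
A=cv2.convertScaleAbs(cv2.resize(b[90:340,40:440],(0,0),fx=1.5,fy=1.5,interpolation=cv2.INTER_CUBIC),alpha=1.5)
B=cv2.resize(t[110:210,310:440],(200,154)); out=np.zeros((375,800,3),np.uint8); out[:,:600]=A; out[:154,600:]=B
cv2.imwrite('pics/chk.png',out)
E
```

```text
ee_pos: [0.5571, 0.0411, 0.0291]
wrist_force: [-5.4, -1.2, 16.6]
time_s: 28.73
ee_pos: [0.5548, 0.041, 0.0658]
ee_rot: [-0.002, 0.015, 1.0, -0.0]
wrist_force: [0.6, 0.3, -0.3]
opening: 0.298
grip_force: 0.0
opening: 0.299
grip_force: 0.0
time_s: 29.32
ee_pos: [0.5557, 0.0411, 0.166]
ee_rot: [-0.001, 0.015, 1.0, -0.0]
wrist_force: [-0.7, -0.1, -0.6]
opening: 0.423
grip_force: 0.0
[323.5 136.6]
[323.6 248.4]
px [[np.float64(323.8), np.float64(134.4), 100], [np.float64(323.4), np.float64(242.6), 110]] dist 0.1086 mid [0.5577 0.0419] yaw 3.1094
px [[np.float64(323.7), np.float64(134.2), 101], [np.float64(323.3), np.float64(242.0), 119]] dist 0.1041 mid [0.5542 0.0419] yaw 3.1097
```

View pics/chk.png

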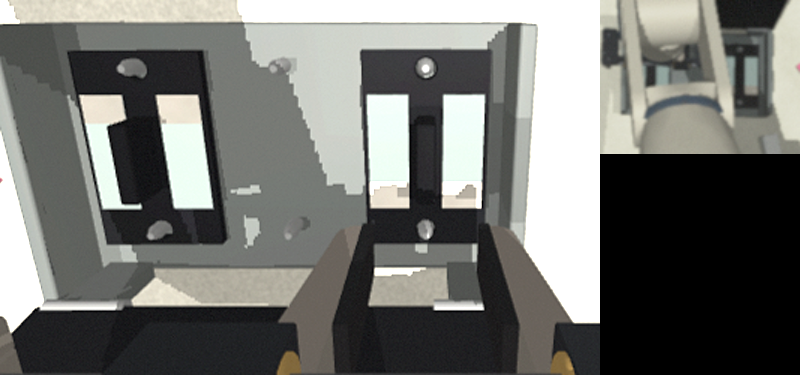

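The crop shows both carriers flush, with pins through the holes at about (132,68)/(158,230) and (426,68)/(426,230), and the middle station empty. Next I check numerically that no third black carrier with white slide labels lies on the dark bench, and start rising and turning back.

```bash
python3 -m inch '[0,0,0,0,0,-0.08,-0.3,0,0,0,0,0,-0.16,-0.3,0,0,0,0.04,0,-0.24,-0.3,0,0,0,0.08,0,-0.3,-0.3,0,0,0,0.1,0,-0.36,-0.3]' |tail -2
python3 -m inch '[0,0,0.036,0.05,0,0,-0.3,0,0,0.072,0.1,0,0,-0.3,0,0,0.108,0.1,0,0,-0.3,0,0,0.144,0.1,0,0,-0.3,0,0,0.166,0.1,0,0,-0.3]' |tail -2
python3 -m inch '[0,0,0.036,0,0,0,-0.3,0,0,0.072,0,0,0,-0.3,0,0,0.108,0,0,0,-0.3,0,0,0.144,0,0,0,-0.3,0,0,0.166,0,0,0,-0.3]' |tail -2
python3 -m inch '[0,0,0.036,0,0,0,-0.3,0,0,0.072,0,0,0,-0.3,0,0,0.108,0,0,0,-0.3,0,0,0.144,0,0,0,-0.3,0,0,0.166,0,0,0,-0.3]'
python3 -m inch '[0,0,0,0,0,0,-0.3,0,0,0,0,0,0,-0.3]' |tail -2
python3 - <<'E'
from h import *
for n,f in(('top','t3.png'),('top',None),('scene',None)):
    im=cv2.imread('pics/'+f)[:,:,::-1] if f else imaging.get_image(n)
    c=imaging.get_calibration(n); hs=cv2.cvtColor(np.ascontiguousarray(im),cv2.COLOR_RGB2HSV)
    m=((hs[...,2]>95)&(hs[...,1]<90)).astype(np.uint8)
    k,l,st,ce=cv2.connectedComponentsWithStats(m)
    for i in range(1,k):
        if 8<st[i,4]<400:
            P=onz(c,*ce[i],.008)
            if 0.1<P[0]<.95 and abs(P[1])<.75: print(n,ce[i].round(),st[i,4],P[:2].round(2))
go([.6835,-.0523,.345],down(1.5515))
E
```

```text
opening: 0.352
grip_force: 0.0
opening: 0.351
grip_force: 0.0
opening: 0.35
grip_force: 0.0
time_s: 31.18
ee_pos: [0.4567, 0.0441, 0.3472]
ee_rot: [-0.0, 0.717, 0.697, -0.0]
wrist_force: [-0.0, -0.6, -0.7]
opening: 0.351
grip_force: 0.0
opening: 0.349
grip_force: 0.0
top [433.  60.] 39 [ 0.87 -0.25]
top [320.  61.] 48 [0.87 0.11]
top [484.  70.] 118 [ 0.84 -0.41]
top [379.  64.] 20 [ 0.86 -0.08]
top [430.  64.] 31 [ 0.86 -0.24]
top [318.  65.] 21 [0.86 0.12]
top [371.  65.] 16 [ 0.86 -0.05]
top [375.  68.] 25 [ 0.84 -0.06]
top [429.  68.] 28 [ 0.84 -0.24]
top [319.  68.] 20 [0.84 0.11]
top [482.  95.] 79 [ 0.75 -0.4 ]
top [390. 177.] 24 [ 0.49 -0.1 ]
top [171. 188.] 60 [0.46 0.58]
top [158. 198.] 62 [0.43 0.62]
top [482. 198.] 19 [ 0.42 -0.39]
top [456. 264.] 66 [ 0.22 -0.3 ]
top [466. 276.] 66 [ 0.18 -0.33]
top [432.  60.] 38 [ 0.87 -0.25]
top [320.  61.] 48 [0.87 0.11]
top [484.  70.] 120 [ 0.84 -0.41]
top [376.  64.] 36 [ 0.86 -0.07]
top [431.  64.] 32 [ 0.86 -0.24]
top [319.  65.] 21 [0.86 0.12]
top [375.  68.] 26 [ 0.84 -0.06]
top [430.  68.] 29 [ 0.84 -0.24]
top [319.  68.] 24 
[... 275 characters left out ...]
56. 264.] 65 [ 0.22 -0.3 ]
top [466. 276.] 65 [ 0.18 -0.33]
scene [421. 107.] 14 [0.44 0.61]
scene [422. 116.] 43 [0.47 0.58]
scene [359. 236.] 237 [0.56 0.08]
scene [346. 249.] 312 [0.55 0.03]
scene [310. 260.] 11 [ 0.5  -0.06]
scene [473. 270.] 38 [0.84 0.16]
scene [141. 275.] 93 [ 0.19 -0.34]
scene [160. 274.] 89 [ 0.22 -0.3 ]
scene [314. 286.] 320 [ 0.55 -0.11]
scene [432. 338.] 64 [ 0.84 -0.05]
scene [268. 347.] 57 [ 0.56 -0.29]
scene [274. 350.] 22 [ 0.57 -0.28]
scene [261. 355.] 10 [ 0.56 -0.31]
scene [ 71. 394.] 355 [ 0.29 -0.61]
scene [398. 394.] 31 [ 0.84 -0.2 ]
scene [259. 397.] 33 [ 0.61 -0.38]
row [-1.000e-04  0.000e+00 -4.000e-04 -1.833e-01  4.572e-01  4.900e-03] mm 246 deg 0.1
```

Only the blue and turquoise labels appear off the mat, so there are two carriers in all. I go back to the bar and grip it.

```bash
python3 -m inch '[0,0,0,-0.02,0.05,0,-0.3,0,0,0,-0.045,0.11,0,-0.3,0,0,0,-0.07,0.17,0,-0.3,0,0,0,-0.09,0.228,0,-0.3,0,0,0,-0.09,0.228,0,-0.3]' |tail -2
python3 -m inch '[0,0,0,-0.02,0.05,0,-0.3,0,0,0,-0.045,0.11,0,-0.3,0,0,0,-0.07,0.17,0,-0.3,0,0,0,-0.093,0.229,0.005,-0.3,0,0,0,-0.093,0.229,0.005,-0.3]' |tail -2
python3 -m inch '[0,0,0,0,0,0,-0.3,0,0,0,0,0,0,-0.3,0,0,0,0,0,0,-0.3]'
python3 -m inch '[0,0,0,0,0,0.03,-0.3,0,0,0,0,0,0.06,-0.3,0,0,0,0,0,0.1,-0.3,0,0,0,0,0,0.14,-0.3,0,0,0,0,0,0.148,-0.3]'
python3 -m inch '[0,0,0,0,0,0,-1,0,0,0,0,0,0,-1,0,0,0,0,0,0,-1,0,0,0,0,0,0,-1,0,0,0,0,0,0,-1]' 25
```

```text
opening: 0.351
grip_force: 0.0
opening: 0.353
grip_force: 0.0
time_s: 32.53
ee_pos: [0.6822, -0.052, 0.3456]
ee_rot: [-0.0, 0.715, 0.699, -0.0]
wrist_force: [-0.5, 0.0, 0.5]
opening: 0.347
grip_force: 0.0
time_s: 32.95
ee_pos: [0.6808, -0.0519, 0.2687]
ee_rot: [-0.002, 0.715, 0.699, -0.001]
wrist_force: [-0.5, 0.2, 0.5]
opening: 0.349
grip_force: 0.0
time_s: 33.37
ee_pos: [0.6838, -0.0525, 0.2731]
ee_rot: [0.001, 0.715, 0.699, 0.001]
wrist_force: [-1.5, 1.1, 6.1]
opening: 0.122
grip_force: 25.0
```

```bash
python3 -m inch '[0,0,0,0,-0.0462,-0.0062,-1,0,0,0,0,-0.0928,-0.0073,-1,0,0,0,0,-0.1392,-0.0033,-1,0,0,0,0,-0.185,0.0057,-1,0,0,0,0,-0.2294,0.0198,-1]'
python3 -m inch '[0,0,0,0,-0.0427,0.0188,-1,0,0,0,0,-0.083,0.0422,-1,0,0,0,0,-0.1205,0.0699,-1,0,0,0,0,-0.1547,0.1015,-1,0,0,0,0,-0.1853,0.1367,-1]'
python3 -m inch '[0,0,0,0,0,0,-1,0,0,0,0,0,0,-1]'
```

```text
time_s: 33.78
ee_pos: [0.5699, -0.0495, 0.2638]
ee_rot: [0.002, 0.715, 0.699, 0.003]
wrist_force: [4.7, 2.3, 3.2]
opening: 0.117
grip_force: 25.0
time_s: 34.2
ee_pos: [0.4763, -0.0473, 0.194]
ee_rot: [0.001, 0.715, 0.699, 0.002]
wrist_force: [4.0, 4.1, 1.2]
opening: 0.121
grip_force: 25.0
time_s: 34.37
ee_pos: [0.475, -0.0473, 0.1926]
ee_rot: [-0.001, 0.715, 0.699, -0.0]
wrist_force: [-1.9, 4.2, -2.9]
opening: 0.124
grip_force: 25.0
```

```bash
python3 -m inch '[0,0,0,0,-0.0265,0.0383,-1,0,0,0,0,-0.0487,0.0794,-1,0,0,0,0,-0.0661,0.1226,-1,0,0,0,0,-0.0779,0.1633,-1,0,0,0,0,-0.0849,0.2008,-1]'
python3 -m inch '[0,0,0,0,-0.0025,0.021,-1,0,0,0,0,-0.0036,0.038,-1,0,0,0,0,-0.0041,0.0507,-1,0,0,0,0,-0.0042,0.0591,-1,0,0,0,0,-0.0042,0.0605,-1]'
python3 -m inch '[0,0,0,0,0,0,-1,0,0,0,0,0,0,-1,0,0,0,0,0,0,-1]'
```

```text
time_s: 34.78
ee_pos: [0.4338, -0.0465, 0.0926]
ee_rot: [0.0, 0.715, 0.699, 0.001]
wrist_force: [0.3, 5.6, 3.0]
opening: 0.124
grip_force: 25.0
time_s: 35.2
ee_pos: [0.4316, -0.0466, 0.0622]
ee_rot: [-0.001, 0.715, 0.699, -0.0]
wrist_force: [-2.6, 6.4, 2.4]
opening: 0.121
grip_force: 25.0
time_s: 35.45
ee_pos: [0.4316, -0.0465, 0.0625]
ee_rot: [-0.001, 0.715, 0.699, -0.0]
wrist_force: [-0.7, 5.5, -2.0]
opening: 0.122
grip_force: 25.0
```

```bash
python3 -m inch '[0,0,0,0,0,0.003,-1,0,0,0,0,0,0.006,-1,0,0,0,0,0,0.006,-1]' |sed -n '2p;4p'
python3 -m inch '[0,0,0,0,0,0.003,-1,0,0,0,0,0,0.006,-1,0,0,0,0,0,0.006,-1]' |sed -n '2p;4p'
```

```text
ee_pos: [0.4317, -0.0466, 0.0607]
wrist_force: [-7.4, 5.7, 20.6]
ee_pos: [0.4316, -0.0469, 0.0584]
wrist_force: [-11.2, 3.3, 35.4]
```

There is firm contact at the stop, so it is shut. I release, rise and check.

```bash
python3 -m inch '[0,0,0,0,0,-0.006,-1,0,0,0,0,0,-0.006,-0.3,0,0,0,0,0,-0.006,-0.3,0,0,0,0,0,-0.006,-0.3,0,0,0,0,0,-0.006,-0.3]'
python3 -m inch '[0,0,0,0,0,-0.03,-0.3,0,0,0,0,0,-0.07,-0.3,0,0,0,0,0,-0.12,-0.3,0,0,0,0,0,-0.18,-0.3,0,0,0,0,0,-0.2,-0.3]'
python3 -m inch '[0,0,0,0,0,0,1,0,0,0,0,0,0,1,0,0,0,0,0,0,1,0,0,0,0,0,0,1,0,0,0,0,0,0,1]'
python3 - <<'E'
from h import *
im,c=grab('wrist','w12.png'); a=cv2.imread('pics/w2.png')
# bar as at the start: predicted pixel at shut versus raised
for q in(0,.05,.1):
    print(q,[np.round(proj(c,np.array([.6453-.212*np.cos(q),-.0506+y,.066+.212*np.sin(q)])),1) for y in(.045,-.045)])
g=cv2.cvtColor(im,cv2.COLOR_RGB2GRAY)
# panel's front-left corner row in the column of the black rim, and post rows behind the bar
for u in(350,360): 
    col=g[100:300,u].astype(int); d=np.diff(col); print(u,[(int(i)+100,int(d[i])) for i in np.argsort(-abs(d))[:10]])
s=state(); print(s['wrist_force'],tool()[0])
E
```

```text
time_s: 36.37
ee_pos: [0.4319, -0.047, 0.0593]
ee_rot: [0.0, 0.715, 0.699, 0.0]
wrist_force: [-0.1, 1.2, 0.0]
opening: 0.347
grip_force: 0.0
time_s: 36.78
ee_pos: [0.4332, -0.0472, 0.1625]
ee_rot: [0.002, 0.715, 0.699, 0.001]
wrist_force: [0.8, -0.0, 0.3]
opening: 0.347
grip_force: 0.0
time_s: 37.2
ee_pos: [0.4305, -0.0468, 0.1581]
ee_rot: [-0.001, 0.715, 0.699, -0.001]
wrist_force: [-0.7, -0.9, -0.0]
opening: 0.688
grip_force: 0.0
0 [array([324.9, 156.5]), array([327.1, 259.8])]
0.05 [array([325.3, 158.7]), array([327.5, 265.6])]
0.1 [array([326.5, 161.2]), array([328.7, 271.8])]
350 [(160, 63), (141, -58), (247, -52), (142, -51), (161, 31), (157, 27), (261, 27), (214, -24), (246, -24), (143, 19)]
360 [(216, -73), (162, 67), (141, -54), (247, -48), (261, 26), (163, 26), (215, -25), (286, -25), (246, -25), (142, -24)]
[-0.29321233 -0.68047032 -0.26053781] [ 0.43070611 -0.04679763  0.15827249]
```

Post spacing of 103 px matches angle 0 (103.3 predicted, against 106.9 for 0.05 rad), and the stop was felt at 35 N. The hand is clear, so I hand in.

```bash
python3 -m inch '[0,0,0,0,0,-0.06,1,0,0,0,0,0,-0.1,1,0,0,0,0,0,-0.1,1,0,0,0,0,0,-0.1,1,0,0,0,0,0,-0.1,1]' | tail -3
python3 -c "from workcell import workorder; print(workorder.sign_off())"
```

```text
wrist_force: [-0.8, -0.4, 0.3]
opening: 1.004
grip_force: 0.0
the job is handed in; nothing more can be done
None
```

The job is handed in, with no verdict returned: I found two black carriers, seated them over the pins at stations 0 and 2, shut the cover down to its stop and let go of it, and left everything else on the bench alone.

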